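# Clear the clip strip into the cutter rack

## Robot

A 6-joint arm with a two-finger parallel gripper is mounted at the origin on the work surface. World frame = base frame: x ahead of the robot, y to its left, z up, the work surface at z = 0. Lengths are in m, angles in rad, forces in N, time in s.
With the tool pointing down it reaches from about 0.35 to 0.775 m from the base axis. Payload 5.5 kg.
Tool frame: the origin (TCP) lies between the finger pads; the fingertips stand 11 mm ahead of it and the grasp point (between the pads) lies 8 mm behind it (tips_ahead is the distance from the TCP to the fingertips, in m); z points along the fingers, y is the line along which they close (so a half turn about z gives the same grasp; the last joint's range is limited). The gripper opens to 85 mm and grips with 20 to 120 N. Pads are 22 mm wide; open, the fingers measure 114 mm over their backs; the gripper's body (76 mm by 85 mm) begins 54 mm behind the grasp point. The pads swing forward as they close: fully open they stand 13 mm farther back than shut.
Start: joints at [1.103, 0.313, 0.046, 1.304, 0, 1.431], TCP at [0.185, 0.544, 0.242] pointing down, gripper open.
Joint ranges: [-2.76, 2.76], [-0.86, 1.69], [-1.03, 1.26], [-2.2, 2.34], [-1.47, 1.5], [-3.14, 3.14]. Speed limits (rad/s): [2.57, 2.57, 3.14, 3.14, 3.14, 3.14].

## Interface

Orientations are given as a unit quaternion [w, x, y, z].
In Python, from workcell import * gives the robot as it stands. The module is installed in compiled form; this text tells all that it offers.
- The arm moves only by the tool jog_arm, never from a script. Its argument "moves" is a list of rows, each an object with "fingers": the closure, from 0 (fully open) to 1 (shut); "slide": the shift along the tool's x, y, z in mm, a list of three; "angular": the turn, a rotation vector about the tool's x, y, z in degrees, a list of three. A call has 1 to 10 rows; each row is the pose to reach, as a shift and turn from the pose commanded when the call began, along the tool's axes at that moment; what a row does not reach only later rows make up. A row lasts 1/12 s, in which the tool goes at most 41.7 mm and 7.16 degrees, less where a joint would pass 70% of its speed; a pose out of reach is approached as far as the arm can. A call with a gripper value outside its range is refused whole. The fingers move at their own pace and stop on an object; "squeeze" is the grip in N (left out, the last holds). Time passes only in rows, so rows that repeat a pose let the fingers close. It gives the time, the measured TCP pose, the force, the opening and the grip force at its end, in the units of the state.
- get_state(): the state, without advancing time (a new reading comes with each control period).
- read_camera(name): name is "scene" or "side" or "wrist"; returns a dict with "color" (420x560x3 uint8, red, green, blue), "fovy" (degrees; the focal length in pixels is half the picture's height over the tangent of half this angle, whatever the lens; pixels are square), "cx", "cy" (the principal point, pixels), "world_from_camera" (4x4, takes a point from camera to world coordinates); the wrist camera has in their place "tool_from_camera" (4x4, takes a point from camera to tool coordinates, whose origin is the TCP and whose axes are the flange's). Camera axes: x right, y down, z forward; pixel columns grow to the right and rows downward; lengths in m; the calibration is good to about 2 mm. A picture is of the moment at which its call begins: read the wrist's pose just before it. There is no depth.
- hand_in(): hands the job in; it is judged then, once.
Trained networks look in a picture, given as the dict that the camera call returned (one of the last four; its "shot" number tells which), for a name from the list of things; names that differ only in an ending like _2 or _b are one class to them, and where a whole thing is asked for, a point or a joint stands for the part that bears it (a point fixed in the world has none). Each returns a list of dicts, best first, with "p" (0 to 1); they miss things now and then, are a little off and sometimes report something else, mostly with a low value. They report only what shows in the picture. A call takes as long as a camera call.
- look_for(target, picture): "point" ([column, row] in pixels, amid what is visible of it).
- tip_of(target, picture): "point" ([column, row] in pixels: a listed point, or the origin of a listed thing).
The state is a dict: "clock": time; "joint_pos": joint angles; "qvel": joint speeds; "tau": joint torques, N m; "tcp_pos": TCP position; "orientation": TCP orientation; "wrist_force": force on the tool from outside, world axes, zero at the start; "ft_torque": the same for the moment, N m; "finger_gap": finger opening in m; "grip_force": force on a finger pad.
Only numpy, scipy, OpenCV 4.12 (cv2) and the standard library are available. Lean on these libraries where they do the work, as an engineer would, in place of code of your own. Each camera call takes 0.05 s, during which the arm holds its last target. There are 200 camera calls.

## Task

Pull every cutter tube off the spring-clip strip and heft it: drop the empty tubes in the scrap bin, and lay each tube that has a cutter in it in a channel of its own in the sloping rack, heavy end at the bottom and down against the lip. When all the tubes are put away, swing the rack's keeper bar down over them until it stops; leave the other things on the bench where they are.

Things in the scene. Friction and masses are not known exactly. Their poses are not given: they have to be found in the camera images.
- tube_a_mid (a point): Cutter tube, 140 mm long: grey round plastic body 30 mm in diameter, a black square cap 34 x 34 mm, 16 mm long, on each end; the ends look alike. This point is its middle, on its axis; x runs along the tube (and does not tell the heavy end), z up as it lies in the strip. Empty or loaded (see tube_b).
- tube_b_mid (a point): Cutter tube, 140 mm long: grey round plastic body 30 mm in diameter, a black square cap 34 x 34 mm, 16 mm long, on each end; the ends look alike. This point is its middle, on its axis; x runs along the tube (and does not tell the heavy end), z up as it lies in the strip. Any tube may be empty (40 to 60 g) or loaded (200 to 300 g): a steel cutter, its weight nearly all in one end.
- tube_c_mid (a point): Cutter tube, 140 mm long: grey round plastic body 30 mm in diameter, a black square cap 34 x 34 mm, 16 mm long, on each end; the ends look alike. This point is its middle, on its axis; x runs along the tube (and does not tell the heavy end), z up as it lies in the strip. A loaded tube balances about 30 mm from its middle, an empty one at it.
- tube_d_mid (a point): Cutter tube, 140 mm long: grey round plastic body 30 mm in diameter, a black square cap 34 x 34 mm, 16 mm long, on each end; the ends look alike. This point is its middle, on its axis; x runs along the tube (and does not tell the heavy end), z up as it lies in the strip. Otherwise as tube_a to tube_c.
- tube_e_mid (a point): Cutter tube, 140 mm long: grey round plastic body 30 mm in diameter, a black square cap 34 x 34 mm, 16 mm long, on each end; the ends look alike. This point is its middle, on its axis; x runs along the tube (and does not tell the heavy end), z up as it lies in the strip. Otherwise as tube_a to tube_c.
- tube_f_mid (a point): Cutter tube, 140 mm long: grey round plastic body 30 mm in diameter, a black square cap 34 x 34 mm, 16 mm long, on each end; the ends look alike. This point is its middle, on its axis; x runs along the tube (and does not tell the heavy end), z up as it lies in the strip. Otherwise as tube_a to tube_c.
- strip: Clip strip: wooden board 122 x 392 mm, 16 mm thick, fixed on the bench; origin at the centre of its underside, x along the tubes, y across them, z up. Two rails carry six stations 64 mm apart along y; each holds a tube by two spring-steel clips.
- strip_mid (a point): Middle of the clip strip's board, on its top. A held tube's axis lies 28 mm above it. The clips sit 36 mm either side of the tube's middle, 16 mm wide; their arms reach 23 mm above and 20 mm beside the axis. The middle 55 mm of the tube is free at both sides. Pulled straight up, both clips together resist with 6 to 12 N, most at 5 to 10 mm; the tube is clear 30 mm up.
- rack: Sloping wooden tube rack, 304 mm wide, fixed on the bench: four open channels side by side at 25 degrees, the low end with its upright lip facing away from the robot. Origin under its middle, x level, towards its high end and the robot, y across the channels, z up. Two hinge posts, at y = +-146 mm near the high end, carry the keeper bar.
- rack_bed (a point): Where the middle of a tube would lie half-way across the rack, down on its battens with its lower end against the lip: x up the slope, y across, z square to the slope. Channels at y = -93, -31, 31, 93 mm, 46 mm wide between dividers that stand only beside the tube's caps (tops 3 mm below its axis); deck 29 mm below the axis, lip's top 7 mm above it.
- keeper (a joint): Keeper bar of the rack: a U-shaped steel rod hinged on the two posts, axis across the rack (75 mm up-slope of rack_bed and 23 mm above it). 0 = swung down across the tubes, on its stop, 3 mm above the tube bodies; about 2.0 = upright; 2.45 = leaning back, fully open. A little hinge friction; past upright it falls shut or nearly so.
- keeper_bar (a point): Middle of the keeper's cross bar, a 10 mm round rod, 268 mm long across the rack, 65 mm from its hinge axis.
- bin: Loose open steel scrap bin, 200 x 160 mm (x, y), 55 mm high, walls 4 mm, 0.6 kg; origin at the centre of its underside, z up.
- tape: Bystander: roll of tape lying flat, 90 mm across, 24 mm high; origin under its centre.
- driver: Bystander: screwdriver 160 mm long, lying on the bench along its x axis.
- hammer: Bystander: hammer 270 mm long, lying on the bench along its x axis.
- jar: Bystander: screw-top jar 68 mm across, 85 mm high; origin under its centre.
- mug: Bystander: mug 76 mm across, 90 mm high; origin under its centre.
- spray: Bystander: spray can 60 mm across, 160 mm high; origin under its centre.
- offcut: Bystander: wooden offcut 70 x 120 mm, 38 mm high; origin under its centre.

How it is judged:
By the outcome, as a careful person would: the job done as asked, in the order asked, and still so for the second after the job is handed in, with the robot touching nothing.
Of tube_a, tube_b, tube_c, tube_d, tube_e, tube_f only 4 to 5 are there at a start; the rules pass over those that are not, and their reading is None.
At some moment in a run one of bin may be knocked a few centimetres aside while the robot is not near it.
It also fails if it takes over 210 s, if anything falls off the work surface, if the arm or the gripper's body presses on something with over 40 N, if the wrist force passes 120 N, or if a joint passes its speed limit or range.

## Working session

There is one attempt and no reset: what is moved stays moved. The work goes in short steps, Python scripts to look and compute and a tool call to move; the robot and the scene stay as the last step left them, time stands still between calls to the robot, and variables do not carry over. Pictures are saved under pics/ and viewed, at most 14 in all, crops included, and the job is handed in when it is done.

Besides the shell and the picture viewer there is one more tool, called after ">>>" by a JSON object that holds its "method" and its "body". jog_arm: Moves the arm, as the interface text tells. Its arguments: {"type":"object","properties":{"moves":{"type":"array","items":{"type":"object","properties":{"fingers":{"type":"number"},"slide":{"type":"array","items":{"type":"number"}},"angular":{"type":"array","items":{"type":"number"}}}}},"squeeze":{"type":"number"}},"required":["moves"]}

```bash
mkdir -p pics; cat > h.py <<'E'
from workcell import *
import numpy as np, cv2
from scipy.spatial.transform import Rotation as R
def rot(q): return R.from_quat([q[1],q[2],q[3],q[0]])
def shot(name,save=None):
    s=get_state(); p=read_camera(name)
    if 'world_from_camera' in p: T=np.array(p['world_from_camera'])
    else:
        W=np.eye(4);W[:3,:3]=rot(s['orientation']).as_matrix();W[:3,3]=s['tcp_pos'];T=W@np.array(p['tool_from_camera'])
    p['T']=T
    if save: cv2.imwrite('pics/'+save,p['color'][:,:,::-1])
    return p
def foc(p): return p['color'].shape[0]/2/np.tan(np.radians(p['fovy'])/2)
def ray(p,uv):
    f=foc(p); d=p['T'][:3,:3]@np.array([(uv[0]-p['cx'])/f,(uv[1]-p['cy'])/f,1]); return p['T'][:3,3],d
def atz(p,uv,z):
    o,d=ray(p,uv); return o+d*(z-o[2])/d[2]
def proj(p,X):
    c=np.linalg.inv(p['T'])@np.append(X,1); f=foc(p); return np.array([p['cx']+f*c[0]/c[2],p['cy']+f*c[1]/c[2]])
def tri(obs):
    A=0;b=0
    for p,uv in obs:
        o,d=ray(p,uv); d=d/np.linalg.norm(d); M=np.eye(3)-np.outer(d,d); A=A+M; b=b+M@o
    return np.linalg.solve(A,b)
E
python3 - <<'E'
from h import *
np.set_printoptions(precision=3,suppress=True)
print(get_state())
P={n:shot(n,n+'0.png') for n in ('scene','side','wrist')}
Z=dict(tube_a_mid=.044,strip_mid=.016,rack_bed=.08,keeper_bar=.15,bin=0,rack=0,strip=0,tape=0,driver=.01,hammer=.01,jar=0,mug=0,spray=0,offcut=0)
for n,p in P.items():
    print(n,p['fovy'],p['cx'],p['cy'],p['T'][:3,3])
    for t in Z:
        for d in tip_of(t,p):
            if d['p']>.3: print(' ',t,round(d['p'],2),np.round(d['point']),atz(p,d['point'],Z[t]))
E
```

```text
{'clock': 0.0, 'joint_pos': array([1.103, 0.314, 0.045, 1.304, 0.   , 1.431]), 'qvel': array([ 0.001,  0.001,  0.002, -0.003, -0.001, -0.003]), 'tau': array([  0.   , -48.063,  29.853,   0.019,  -0.   ,  -0.   ]), 'tcp_pos': array([0.185, 0.544, 0.241]), 'orientation': array([-0.   ,  0.163,  0.987, -0.001]), 'wrist_force': array([0.022, 0.072, 0.027]), 'ft_torque': array([ 0.035, -0.019,  0.005]), 'grip_force': 0.0, 'finger_gap': 0.08560677925030304}
scene 56.41908333704543 278.2784098452184 210.6857125340658 [ 0.888 -0.307  0.9  ]
  strip_mid 0.91 [192. 319.] [ 0.518 -0.245  0.016]
  rack_bed 0.68 [336. 194.] [0.533 0.223 0.08 ]
  keeper_bar 0.89 [320. 143.] [0.42  0.274 0.15 ]
  bin 0.55 [328. 310.] [0.717 0.004 0.   ]
  bin 0.41 [242. 272.] [ 0.501 -0.082  0.   ]
  rack 0.64 [334. 207.] [0.526 0.236 0.   ]
  strip 0.94 [194. 322.] [ 0.521 -0.246  0.   ]
  tape 0.6 [384. 151.] [0.488 0.508 0.   ]
  driver 0.58 [250. 240.] [ 0.447 -0.008  0.01 ]
  hammer 0.57 [104. 282.] [ 0.292 -0.348  0.01 ]
  jar 0.95 [383. 260.] [0.725 0.202 0.   ]
  jar 0.57 [312. 133.] [0.277 0.404 0.   ]
  m
[... 820 characters left out ...]
18 -0.254  0.   ]
  tape 0.67 [216. 148.] [0.483 0.517 0.   ]
  tape 0.67 [232. 144.] [0.546 0.517 0.   ]
  tape 0.5 [312. 172.] [ 0.723  0.227 -0.   ]
  driver 0.71 [264. 238.] [ 0.436 -0.006  0.01 ]
  hammer 0.63 [268. 356.] [ 0.283 -0.356  0.01 ]
  hammer 0.54 [392. 260.] [ 0.712 -0.239  0.01 ]
  jar 0.73 [388. 262.] [ 0.707 -0.23   0.   ]
  jar 0.58 [314. 175.] [0.724 0.213 0.   ]
  mug 0.68 [391. 260.] [ 0.717 -0.227  0.   ]
  spray 0.97 [172. 182.] [0.28  0.383 0.   ]
  offcut 0.73 [410. 299.] [ 0.679 -0.362  0.   ]
wrist 60.20521068622835 280.31677900158024 214.31747322357387 [0.115 0.568 0.372]
  hammer 0.73 [192. 294.] [0.275 0.41  0.01 ]
  spray 0.77 [190. 293.] [0.277 0.403 0.   ]
```

View pics/scene0.png

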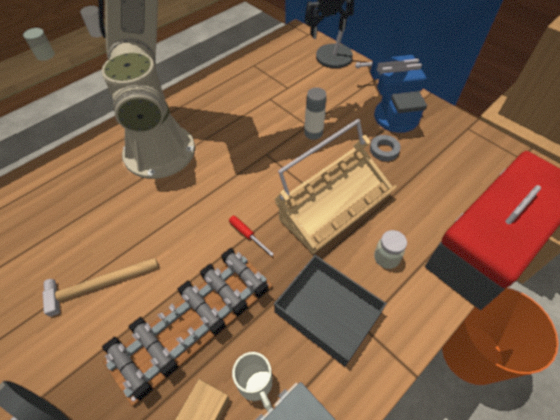

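View pics/side0.png

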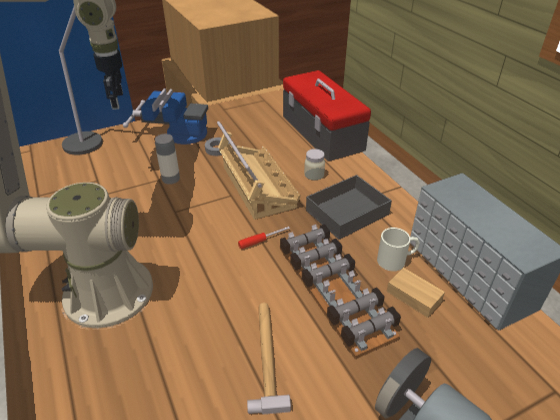

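The scene view shows five tubes, at (243,270), (222,287), (200,308), (152,348) and (126,368), with station 4 from the rack side empty. The rack is near (336,195), the keeper is leaning back, and the bin is at (330,310). The side view agrees.

```bash
python3 - <<'E'
from h import *
np.set_printoptions(precision=3,suppress=True)
a=shot('scene');b=shot('side')
for p in(a,b):
  for f in (look_for,tip_of):
    print(f.__name__,[(round(d['p'],2),np.round(d['point']),atz(p,d['point'],.044)[:2]) for d in f('tube_a_mid',p)][:9])
for uv in((243,270),(222,287),(200,308),(152,348),(126,368)): print(atz(a,uv,.044))
for uv in((306,238),(372,326)): print('side',atz(b,uv,.044))
# rack: lip low corners, keeper bar ends
print('rack front bottom corners', atz(a,(318,251),0),atz(a,(394,190),0))
print('bar ends',tri([(a,(284,163)),(b,(222,127))]),tri([(a,(360,126)),(b,(251,164))]),tri([(a,(284,163)),(b,(251,164))]),tri([(a,(360,126)),(b,(222,127))]))
q=get_state();print(rot(q['orientation']).as_matrix())
E
python3 -c "
import cv2
a=cv2.imread('pics/scene0.png')[100:260,240:440];b=cv2.imread('pics/side0.png')[110:230,190:340]
cv2.imwrite('pics/rk.png',cv2.vconcat([cv2.resize(a,(750,600))[:300],cv2.resize(a,(750,600))[300:]]))"
```

```text
call []
call [(0.42, array([253., 240.]), array([ 0.471, -0.014]))]
call [(0.29, array([237., 151.]), array([0.522, 0.399]))]
call [(0.67, array([373., 326.]), array([ 0.522, -0.413])), (0.27, array([261., 165.]), array([0.563, 0.288]))]
[ 0.517 -0.087  0.044]
[ 0.516 -0.151  0.044]
[ 0.522 -0.219  0.044]
[ 0.523 -0.348  0.044]
[ 0.52  -0.41   0.044]
side [ 0.526 -0.089  0.044]
side [ 0.522 -0.411  0.044]
rack front bottom corners [0.591 0.102 0.   ] [0.604 0.407 0.   ]
bar ends [0.425 0.143 0.255] [0.496 0.307 0.137] [0.448 0.113 0.201] [0.466 0.377 0.168]
[[-0.947  0.322  0.   ]
 [ 0.322  0.947  0.   ]
 [-0.     0.    -1.   ]]
```

View pics/rk.png

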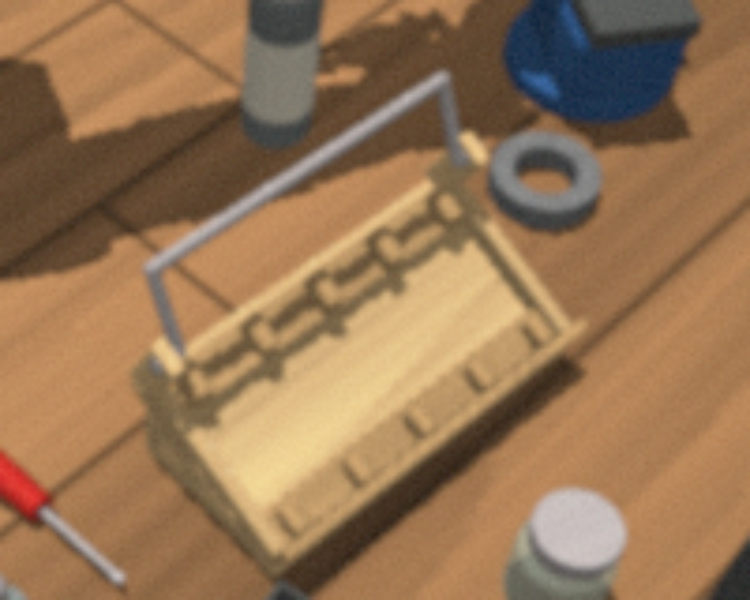

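The close-up shows the rack's four channels, with the lip at lower right (away from the robot) and the keeper leaning back. The bar ends are at about (152,268) and (443,78) in the crop.

>>> {"method": "jog_arm", "body": {"moves": [{"fingers": 0.45,"slide": [-35,-17,-14],"angular": [0,0,-2]},{"slide": [-70,-33,-28],"angular": [0,0,-5]},{"slide": [-105,-50,-42],"angular": [0,0,-8]},{"slide": [-140,-66,-57],"angular": [0,0,-11]},{"slide": [-175,-83,-71],"angular": [0,0,-14]},{"slide": [-210,-99,-85],"angular": [0,0,-16]},{"slide": [-245,-116,-99],"angular": [0,0,-18.8]},{"slide": [-280,-132,-113],"angular": [0,0,-18.8]},{"slide": [-315,-149,-127],"angular": [0,0,-18.8]},{"slide": [-350,-165,-141],"angular": [0,0,-18.8]}]}}

```text
schema error: expected keys fingers, slide, angular
```

>>> {"method": "jog_arm", "body": {"moves": [{"slide": [-38,-35,-20]},{"slide": [-38,-35,-20]},{"slide": [-38,-35,-20]},{"slide": [-38,-35,-20]}]}}

```text
schema error: expected keys fingers, slide, angular
```

```bash
python3 - <<'E'
from h import *
np.set_printoptions(precision=3,suppress=True)
s=get_state();print(s['clock'],s['tcp_pos'],s['joint_pos'],s['finger_gap'],rot(s['orientation']).as_matrix())
p=shot('wrist','w_rack.png')
np.savez('wr.npz',T=p['T'],fovy=p['fovy'],cx=p['cx'],cy=p['cy'],color=p['color'])
for t in('rack_bed','keeper_bar','rack'):print(t,[(round(d['p'],2),np.round(d['point'])) for d in tip_of(t,p)][:2])
E
```

```text
2.55 [0.185 0.544 0.242] [ 1.103  0.313  0.046  1.304 -0.     1.431] 0.0858348059077765 [[-0.947  0.322  0.   ]
 [ 0.322  0.947  0.   ]
 [-0.     0.    -1.   ]]
rack_bed []
keeper_bar []
rack []
```

View pics/w_rack.png

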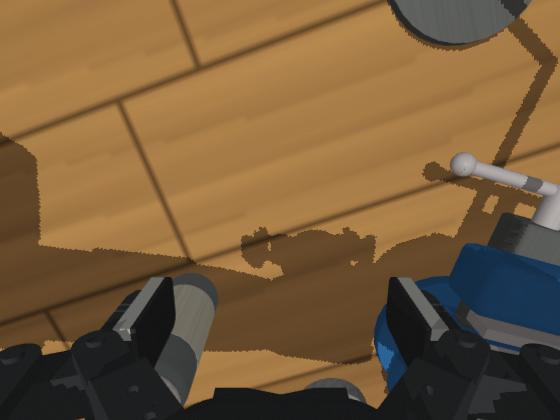

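The moves were refused because every row needs all the keys. This picture only shows the start view: spray can at (200,310), nothing useful.

>>> {"method": "jog_arm", "body": {"moves": [{"fingers": 0.45,"slide": [-38,-11,-12],"angular": [0,0,-2]},{"fingers": 0.45,"slide": [-76,-22,-24],"angular": [0,0,-5]},{"fingers": 0.45,"slide": [-114,-33,-36],"angular": [0,0,-8]},{"fingers": 0.45,"slide": [-152,-44,-48],"angular": [0,0,-11]},{"fingers": 0.45,"slide": [-190,-55,-60],"angular": [0,0,-14]},{"fingers": 0.45,"slide": [-228,-66,-72],"angular": [0,0,-16]},{"fingers": 0.45,"slide": [-266,-77,-84],"angular": [0,0,-18.8]},{"fingers": 0.45,"slide": [-304,-88,-96],"angular": [0,0,-18.8]},{"fingers": 0.45,"slide": [-342,-99,-108],"angular": [0,0,-18.8]},{"fingers": 0.45,"slide": [-380,-110,-120],"angular": [0,0,-18.8]}], "squeeze": 60}}

```text
clock: 3.58
tcp_pos: [0.5108, 0.3165, 0.3632]
orientation: [0.0, -0.0, 1.0, 0.0]
wrist_force: [1.0, 1.2, 0.6]
finger_gap: 0.0469
grip_force: 0.0
```

>>> {"method": "jog_arm", "body": {"moves": [{"fingers": 0.45,"slide": [-135,6,-40],"angular": [0,0,0]},{"fingers": 0.45,"slide": [-135,6,-40],"angular": [0,0,0]},{"fingers": 0.45,"slide": [-135,6,-40],"angular": [0,0,0]},{"fingers": 0.45,"slide": [-135,6,-40],"angular": [0,0,0]},{"fingers": 0.45,"slide": [-135,6,-40],"angular": [0,0,0]}]}}

```text
clock: 4.0
tcp_pos: [0.6425, 0.3212, 0.3976]
orientation: [0.0, 0.001, 1.0, 0.0]
wrist_force: [59.0, 22.8, 36.8]
finger_gap: 0.0469
grip_force: 0.0
```

```bash
python3 - <<'E'
from h import *
np.set_printoptions(precision=3,suppress=True)
s=get_state();print(s['clock'],s['tcp_pos'],s['joint_pos'],s['finger_gap'],rot(s['orientation']).as_matrix())
p=shot('wrist','w_rack.png')
print('centre',atz(p,(280,210),0))
np.savez('wr.npz',T=p['T'],fovy=p['fovy'],cx=p['cx'],cy=p['cy'],color=p['color'])
for t in('rack_bed','keeper_bar','rack'):print(t,[(round(d['p'],2),np.round(d['point'])) for d in tip_of(t,p)][:2])
E
```

```text
4.0 [0.642 0.321 0.398] [0.352 0.801 1.265 2.034 0.    0.353] 0.046898579034901286 [[-1.     0.001  0.001]
 [ 0.001  1.     0.001]
 [-0.001  0.001 -1.   ]]
centre [0.722 0.321 0.   ]
rack_bed [(0.69, array([208.,  75.]))]
keeper_bar [(0.62, array([33.,  3.]))]
rack [(0.69, array([219.,  73.])), (0.32, array([ 65., 208.]))]
```

View pics/w_rack.png

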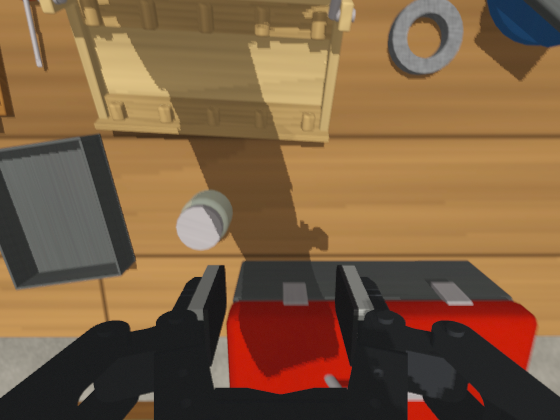

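The wrist view from too far out shows the rack at the top, with the lip running from (95,128) to (325,140), and the bin at left. The elbow is near its limit, so I'm moving back in.

>>> {"method": "jog_arm", "body": {"moves": [{"fingers": 0.45,"slide": [30,-13,5],"angular": [0,0,0]},{"fingers": 0.45,"slide": [65,-26,10],"angular": [0,0,0]},{"fingers": 0.45,"slide": [100,-40,15],"angular": [0,0,0]},{"fingers": 0.45,"slide": [135,-55,18],"angular": [0,0,0]},{"fingers": 0.45,"slide": [165,-70,18],"angular": [0,0,0]},{"fingers": 0.45,"slide": [190,-80,18],"angular": [0,0,0]},{"fingers": 0.45,"slide": [190,-80,18],"angular": [0,0,0]},{"fingers": 0.45,"slide": [190,-80,18],"angular": [0,0,0]}]}}

```text
clock: 4.87
tcp_pos: [0.4481, 0.2418, 0.3852]
orientation: [0.005, -0.001, 1.0, 0.002]
wrist_force: [0.5, 0.1, 1.7]
finger_gap: 0.0469
grip_force: 0.0
```

```bash
python3 - <<'E'
from h import *
np.set_printoptions(precision=3,suppress=True)
s=get_state();print(s['clock'],s['tcp_pos'],s['joint_pos'],s['wrist_force'],s['ft_torque'],rot(s['orientation']).as_matrix())
p=shot('wrist','w_rack2.png')
print('centre',atz(p,(280,210),0))
np.savez('wr.npz',T=p['T'],fovy=p['fovy'],cx=p['cx'],cy=p['cy'],color=p['color'])
for t in('rack_bed','keeper_bar','rack','bin','tape'):print(t,[(round(d['p'],2),np.round(d['point']),atz(p,d['point'],.08*(t=='rack_bed'))) for d in tip_of(t,p)][:2])
E
```

```text
4.8667 [0.448 0.242 0.385] [0.337 0.176 0.214 1.597 0.    0.335] [0.549 0.148 1.699] [ 0.034 -0.049 -0.018] [[-1.    -0.001  0.011]
 [-0.001  1.     0.004]
 [-0.011  0.004 -1.   ]]
centre [0.528 0.244 0.   ]
rack_bed [(0.92, array([274., 232.]), array([0.533, 0.235, 0.08 ]))]
keeper_bar [(0.98, array([278., 183.]), array([0.487, 0.241, 0.   ]))]
rack [(0.97, array([273., 206.]), array([0.522, 0.233, 0.   ]))]
bin [(0.57, array([132., 322.]), array([0.72 , 0.001, 0.   ])), (0.17, array([261., 322.]), array([0.721, 0.213, 0.   ]))]
tape []
```

View pics/w_rack2.png

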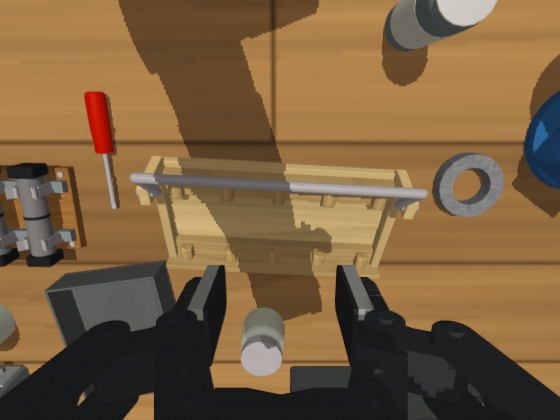

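The wrist view shows the whole rack. The keeper bar runs from (135,178) to (425,194) and the lip from (168,264) to (378,276), so the rack is turned about 3°. The jar is at (262,340) and the bin at (115,300).

>>> {"method": "jog_arm", "body": {"moves": [{"fingers": 0.45,"slide": [0,-40,0],"angular": [0,0,0]},{"fingers": 0.45,"slide": [0,-80,0],"angular": [0,0,0]},{"fingers": 0.45,"slide": [0,-120,0],"angular": [0,0,0]},{"fingers": 0.45,"slide": [0,-160,0],"angular": [0,0,0]},{"fingers": 0.45,"slide": [0,-200,0],"angular": [0,0,0]},{"fingers": 0.45,"slide": [0,-240,0],"angular": [0,0,0]},{"fingers": 0.45,"slide": [0,-280,0],"angular": [0,0,0]},{"fingers": 0.45,"slide": [0,-320,0],"angular": [0,0,0]},{"fingers": 0.45,"slide": [0,-360,0],"angular": [0,0,0]},{"fingers": 0.45,"slide": [0,-400,0],"angular": [0,0,0]}]}}

```text
clock: 6.0
tcp_pos: [0.4525, -0.1603, 0.3795]
orientation: [0.002, -0.0, 1.0, 0.001]
wrist_force: [1.5, 0.2, 0.6]
finger_gap: 0.0469
grip_force: 0.0
```

>>> {"method": "jog_arm", "body": {"moves": [{"fingers": 0.45,"slide": [0,-40,0],"angular": [0,0,0]},{"fingers": 0.45,"slide": [0,-70,0],"angular": [0,0,0]},{"fingers": 0.45,"slide": [0,-90,0],"angular": [0,0,0]},{"fingers": 0.45,"slide": [0,-90,0],"angular": [0,0,0]},{"fingers": 0.45,"slide": [0,-90,0],"angular": [0,0,0]},{"fingers": 0.45,"slide": [0,-90,0],"angular": [0,0,0]}]}}

```text
clock: 6.5
tcp_pos: [0.4522, -0.2476, 0.3793]
orientation: [0.001, -0.0, 1.0, 0.001]
wrist_force: [0.5, 0.8, 0.9]
finger_gap: 0.0469
grip_force: 0.0
```

```bash
cat >> h.py <<'E'
def load(f):
    d=np.load(f); return {k:(d[k] if d[k].ndim else float(d[k])) for k in d}
def rackpts(B,yaw):
    x=np.array([np.cos(yaw),np.sin(yaw),0]);y=np.array([-np.sin(yaw),np.cos(yaw),0]);t=np.radians(25)
    X=x*np.cos(t)+np.array([0,0,np.sin(t)]);Z=np.cross(X,y); return np.c_[X,y,Z]
E
python3 - <<'E'
from h import *
np.set_printoptions(precision=3,suppress=True)
w=load('wr.npz');a=shot('scene');b=shot('side')
def t(n,p): return tip_of(n,p)[0]['point']
B=tri([(w,(274,232)),(a,t('rack_bed',a)),(b,t('rack_bed',b))]);print('bed',B)
K=tri([(w,(278,183)),(a,t('keeper_bar',a))]);print('bar',K)
yaw=np.radians(176.8);M=rackpts(B,yaw)
im=cv2.resize(w['color'][140:300,120:440],None,fx=2.5,fy=2.5,interpolation=cv2.INTER_CUBIC)[:,:,::-1].copy()
def dr(q,c):
    u=proj(w,B+M@np.array(q)); cv2.circle(im,tuple(np.int32((u-[120,140]+.5)*2.5)),3,c,-1)
for y in(-.124,-.062,0,.062,.124):
    for x in(-.062,.062): dr((x,y,-.003),(0,0,255))
for y in(-.152,.152): dr((-.07,y,.007),(255,0,0))
for y in(-.134,.134): dr((.075+.065*np.cos(np.pi-2.45),y,.023+.065*np.sin(2.45)),(0,255,0))
cv2.imwrite('pics/rf.png',im)
s=get_state();print(s['clock'],s['tcp_pos'],s['wrist_force'],s['ft_torque'],rot(s['orientation']).as_matrix())
p=shot('wrist','w_strip.png')
np.savez('ws.npz',T=p['T'],fovy=p['fovy'],cx=p['cx'],cy=p['cy'],color=p['color'])
for n in('strip_mid','tube_a_mid'):print(n,[(round(d['p'],2),np.round(d['point']),atz(p,d['point'],.044 if n[0]=='t' else .016)) for d in tip_of(n,p)][:7])
E
```

```text
bed [0.534 0.236 0.08 ]
bar [0.447 0.242 0.186]
6.75 [ 0.452 -0.247  0.38 ] [ 0.345  0.283 -0.659] [-0.025 -0.014  0.024] [[-1.    -0.002  0.004]
 [-0.002  1.     0.001]
 [-0.004  0.001 -1.   ]]
strip_mid [(0.92, array([279., 210.]), array([ 0.523, -0.248,  0.016]))]
tube_a_mid [(0.38, array([302., 215.]), array([ 0.522, -0.216,  0.044]))]
```

View pics/rf.png

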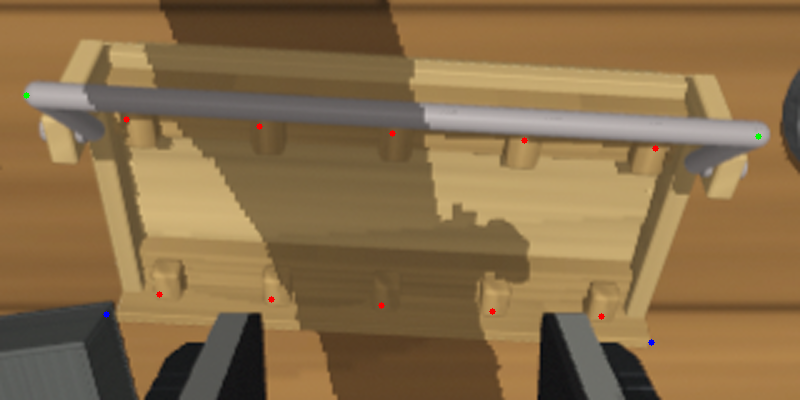

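View pics/w_strip.png

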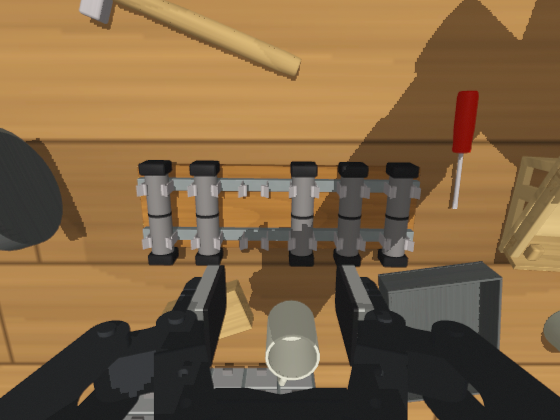

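The overlay fits the rack to within about 4 mm in y (dots about 5 px left of the dividers), so the bed is at about (0.534, 0.240, 0.080). In the strip picture the tube middles are at columns 159, 207, 302, 349 and 397, row 216, i.e. y = -0.408, -0.344, -0.216, -0.152 and -0.088 at x 0.522.

>>> {"method": "jog_arm", "body": {"moves": [{"fingers": 0.45,"slide": [-10,25,30],"angular": [0,0,0]},{"fingers": 0.45,"slide": [-20,45,62],"angular": [0,0,0]},{"fingers": 0.45,"slide": [-30,70,95],"angular": [0,0,0]},{"fingers": 0.45,"slide": [-40,90,128],"angular": [0,0,0]},{"fingers": 0.45,"slide": [-50,115,160],"angular": [0,0,0]},{"fingers": 0.45,"slide": [-60,140,192],"angular": [0,0,0]},{"fingers": 0.45,"slide": [-70,160,225],"angular": [0,0,0]},{"fingers": 0.45,"slide": [-70,160,255],"angular": [0,0,0]},{"fingers": 0.45,"slide": [-70,160,275],"angular": [0,0,0]},{"fingers": 0.45,"slide": [-70,160,275],"angular": [0,0,0]}], "squeeze": 50}}

```text
clock: 7.73
tcp_pos: [0.5195, -0.0851, 0.101]
orientation: [-0.002, -0.001, 1.0, 0.002]
wrist_force: [-0.1, 0.5, -0.3]
finger_gap: 0.0469
grip_force: 0.0
```

```bash
cat >> h.py <<'E'
def weigh(n=4):
    F=[];Q=[]
    for i in range(n):
        read_camera('wrist'); s=get_state(); F.append(s['wrist_force']);Q.append(s['ft_torque'])
    s=get_state()
    print('t',round(s['clock'],2),'F',np.mean(F,0).round(2),'sd',np.std(F,0).round(2),'T',np.mean(Q,0).round(3),'sd',np.std(Q,0).round(3))
    print('tcp',s['tcp_pos'].round(4),'rv',rot(s['orientation']).as_rotvec().round(3),'q',s['joint_pos'].round(2),'gap',round(s['finger_gap'],4))
    return s
E
python3 -c "
from h import *
weigh()"
```

```text
t 7.93 F [ 0.08 -0.16  0.31] sd [0.53 0.19 0.39] T [0.002 0.015 0.027] sd [0.049 0.028 0.023]
tcp [ 0.5239 -0.0877  0.1072] rv [-0.000e+00  3.135e+00  1.000e-03] q [-0.32  0.31 -0.31  0.95  0.   -0.32] gap 0.0468
```

>>> {"method": "jog_arm", "body": {"moves": [{"fingers": 0.45,"slide": [0,0,30],"angular": [0,0,0]},{"fingers": 0.45,"slide": [0,0,50],"angular": [0,0,0]},{"fingers": 0.45,"slide": [0,0,64],"angular": [0,0,0]},{"fingers": 0.45,"slide": [0,0,68],"angular": [0,0,0]},{"fingers": 0.8,"slide": [0,0,68],"angular": [0,0,0]},{"fingers": 0.8,"slide": [0,0,68],"angular": [0,0,0]},{"fingers": 0.8,"slide": [0,0,68],"angular": [0,0,0]},{"fingers": 0.8,"slide": [0,0,68],"angular": [0,0,0]}], "squeeze": 50}}

```text
clock: 8.6
tcp_pos: [0.5239, -0.0877, 0.0388]
orientation: [0.003, 0.0, 1.0, 0.0]
wrist_force: [-1.8, -1.9, 3.9]
finger_gap: 0.0286
grip_force: 49.8
```

>>> {"method": "jog_arm", "body": {"moves": [{"fingers": 0.8,"slide": [0,0,-5],"angular": [0,0,0]},{"fingers": 0.8,"slide": [0,0,-10],"angular": [0,0,0]},{"fingers": 0.8,"slide": [0,0,-20],"angular": [0,0,0]},{"fingers": 0.8,"slide": [0,0,-40],"angular": [0,0,0]},{"fingers": 0.8,"slide": [0,0,-70],"angular": [0,0,0]},{"fingers": 0.8,"slide": [0,0,-95],"angular": [0,0,0]},{"fingers": 0.8,"slide": [0,0,-110],"angular": [0,0,0]},{"fingers": 0.8,"slide": [0,0,-110],"angular": [0,0,0]},{"fingers": 0.8,"slide": [0,0,-110],"angular": [0,0,0]}]}}

```text
clock: 9.35
tcp_pos: [0.5234, -0.0871, 0.1489]
orientation: [0.003, -0.0, 1.0, 0.001]
wrist_force: [-0.2, -0.7, -2.7]
finger_gap: 0.0281
grip_force: 50.6
```

```bash
python3 -c "
from h import *
weigh(6)"
```

```text
t 9.65 F [-0.1  -0.14 -3.02] sd [0.46 0.26 0.37] T [-0.012  0.104 -0.016] sd [0.032 0.028 0.016]
tcp [ 0.5217 -0.0868  0.1461] rv [-0.     3.14   0.004] q [-0.32  0.27 -0.25  1.05  0.   -0.32] gap 0.0286
```

Tube 1 is loaded (3 N) with its heavy end toward +x, so no flip is needed. I'll write a planner for the placing moves.

```bash
cat >> h.py <<'E'
BED=np.array([.534,.240,.080]); YAW=np.radians(176.8); MR=rackpts(BED,YAW)
def Rrack(flip=False):
    X=MR[:,0]*(-1 if flip else 1); Z=-MR[:,2]; return np.c_[X,np.cross(Z,X),Z]
def Rdown(yaw_deg):
    a=np.radians(yaw_deg); X=np.array([np.cos(a),np.sin(a),0]); Z=np.array([0,0,-1.]); return np.c_[X,np.cross(Z,X),Z]
def onrack(x,ych,h,flip=False,off=(.002,.005)):
    """TCP for a tube mid at (x,ych,h) in bed frame; off: tube mid is off[0] along tool x, off[1] behind tcp"""
    Rt=Rrack(flip); return BED+MR@np.array([x,ych,h])-Rt@np.array([off[0],0,-off[1]]),Rt
def plan(*tg,start=None):
    s=get_state(); p,r=start or (s['tcp_pos'],rot(s['orientation']).as_matrix())
    for P,Rt in tg:
        sl=r.T@(np.array(P)-p)*1e3; an=np.degrees(R.from_matrix(r.T@Rt).as_rotvec())
        print('slide',sl.round(1),'ang',an.round(2),'rows',int(max(np.ceil(np.linalg.norm(sl)/41.7),np.ceil(np.linalg.norm(an)/7.16))))
        p,r=np.array(P),Rt
E
python3 -c "
from h import *
c=.093
plan(([.56,.0,.26],Rdown(176.8)),onrack(.012,c,.11),onrack(.012,c,.012),onrack(.006,c,.002))"
```

```text
slide [ -38.5   87.1 -113.7] ang [0.15 0.07 3.22] rows 4
slide [  4.  145.2  80.6] ang [ 0. 25.  0.] rows 4
slide [-0. -0. 98.] ang [0. 0. 0.] rows 3
slide [-6. -0. 10.] ang [0. 0. 0.] rows 1
```

>>> {"method": "jog_arm", "body": {"moves": [{"fingers": 0.8,"slide": [-10,22,-28],"angular": [0,0,1]},{"fingers": 0.8,"slide": [-19,44,-57],"angular": [0,0,2]},{"fingers": 0.8,"slide": [-29,66,-85],"angular": [0,0,3]},{"fingers": 0.8,"slide": [-38.5,87,-113.7],"angular": [0.15,0,3.2]}]}}

```text
clock: 9.98
tcp_pos: [0.5603, 0.0006, 0.2615]
orientation: [0.001, 0.028, 1.0, -0.0]
wrist_force: [1.2, 0.3, -2.5]
finger_gap: 0.0285
grip_force: 50.5
```

>>> {"method": "jog_arm", "body": {"moves": [{"fingers": 0.8,"slide": [1,36,15],"angular": [0,6,0]},{"fingers": 0.8,"slide": [2,72,35],"angular": [0,12,0]},{"fingers": 0.8,"slide": [3,108,55],"angular": [0,18,0]},{"fingers": 0.8,"slide": [4,135,75],"angular": [0,24,0]},{"fingers": 0.8,"slide": [4,145,80.6],"angular": [0,25,0]},{"fingers": 0.8,"slide": [4,145,80.6],"angular": [0,25,0]},{"fingers": 0.8,"slide": [4,145,80.6],"angular": [0,25,0]},{"fingers": 0.8,"slide": [4,145,80.6],"angular": [0,25,0]}]}}

```text
clock: 10.65
tcp_pos: [0.5654, 0.1437, 0.1824]
orientation: [-0.213, 0.027, 0.977, 0.006]
wrist_force: [-0.2, -0.4, -2.9]
finger_gap: 0.0287
grip_force: 50.6
```

```bash
python3 -c "
from h import *
weigh(2)
c=.093
plan(onrack(.012,c,.035),onrack(.012,c,.005),onrack(.002,c,.001))
shot('scene','r1.png')
im=cv2.imread('pics/r1.png');cv2.imwrite('pics/r1c.png',cv2.resize(im[90:290,210:430],None,fx=2.7,fy=2.7))"
```

```text
t 10.75 F [ 0.19 -0.16 -2.01] sd [0.04 0.31 0.26] T [-0.013 -0.471  0.008] sd [0.002 0.007 0.002]
tcp [0.5655 0.1434 0.1841] rv [-0.077 -2.714 -0.017] q [0.08 0.72 0.47 1.74 0.06 0.13] gap 0.0285
slide [ 0.2  1.6 80. ] ang [ 0.02  0.57 -0.06] rows 2
slide [-0.  0. 30.] ang [0. 0. 0.] rows 1
slide [-10.  -0.   4.] ang [0. 0. 0.] rows 1
```

View pics/r1c.png

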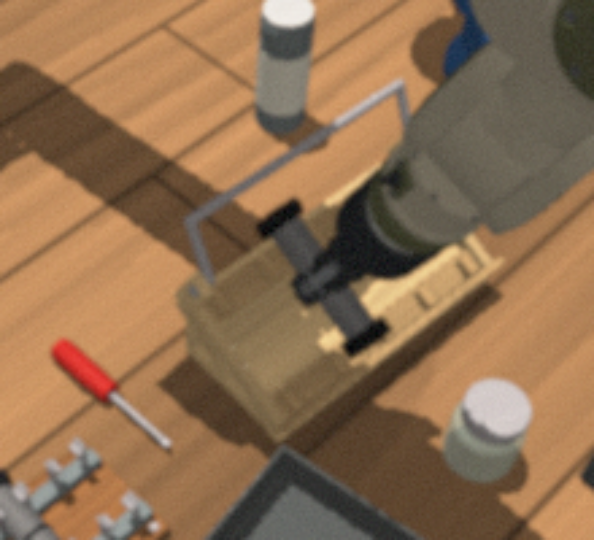

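The tube is held above the near channel, tilted parallel to the deck and clear of the keeper. I'm lowering it.

>>> {"method": "jog_arm", "body": {"moves": [{"fingers": 0.8,"slide": [0,1,35],"angular": [0,0.3,0]},{"fingers": 0.8,"slide": [0,1.5,65],"angular": [0,0.5,0]},{"fingers": 0.8,"slide": [0,1.5,85],"angular": [0,0.5,0]},{"fingers": 0.8,"slide": [0,1.5,98],"angular": [0,0.5,0]},{"fingers": 0.8,"slide": [0,1.5,105],"angular": [0,0.5,0]},{"fingers": 0.8,"slide": [0,1.5,108],"angular": [0,0.5,0]},{"fingers": 0.8,"slide": [0,1.5,108],"angular": [0,0.5,0]}]}}

```text
clock: 11.38
tcp_pos: [0.5202, 0.1481, 0.084]
orientation: [-0.218, 0.028, 0.976, 0.006]
wrist_force: [-0.3, 0.1, -2.8]
finger_gap: 0.0283
grip_force: 50.7
```

```bash
python3 -c "
from h import *
weigh(3)
c=.093
plan(onrack(.012,c,.000),onrack(.0,c,.000))"
```

```text
t 11.53 F [ 0.65 -0.16 -2.54] sd [0.51 0.23 0.23] T [-0.007 -0.543  0.   ] sd [0.008 0.036 0.062]
tcp [0.521  0.1484 0.084 ] rv [-0.076 -2.702 -0.017] q [0.09 0.69 0.17 1.48 0.06 0.14] gap 0.0285
slide [ 1.2 -0.8  5.3] ang [-0.01 -0.12 -0.01] rows 1
slide [-12.  -0.  -0.] ang [0. 0. 0.] rows 1
```

>>> {"method": "jog_arm", "body": {"moves": [{"fingers": 0.8,"slide": [0,0,3],"angular": [0,0,0]},{"fingers": 0.8,"slide": [0,0,5],"angular": [0,0,0]},{"fingers": 0.8,"slide": [0,0,5],"angular": [0,0,0]}]}}

```text
clock: 11.78
tcp_pos: [0.5176, 0.1487, 0.0778]
orientation: [-0.219, 0.027, 0.975, 0.006]
wrist_force: [0.1, 0.1, -3.0]
finger_gap: 0.0284
grip_force: 50.7
```

>>> {"method": "jog_arm", "body": {"moves": [{"fingers": 0.8,"slide": [-4,0,0],"angular": [0,0,0]},{"fingers": 0.8,"slide": [-8,0,0],"angular": [0,0,0]},{"fingers": 0.8,"slide": [-11,0,0],"angular": [0,0,0]},{"fingers": 0.8,"slide": [-11,0,0],"angular": [0,0,0]}]}}

```text
clock: 12.12
tcp_pos: [0.5283, 0.148, 0.0728]
orientation: [-0.219, 0.027, 0.975, 0.006]
wrist_force: [-0.4, 0.3, -2.3]
finger_gap: 0.0283
grip_force: 50.7
```

```bash
python3 -c "
from h import *
weigh(3)
c=.093
plan(onrack(.00,c,.000))"
```

```text
t 12.27 F [ 0.17  0.09 -3.43] sd [0.9  0.21 0.31] T [-0.054 -0.525 -0.017] sd [0.026 0.016 0.027]
tcp [0.5276 0.1481 0.0732] rv [-0.075 -2.699 -0.016] q [0.09 0.72 0.18 1.47 0.06 0.14] gap 0.0286
slide [-0.3 -0.9 -1.7] ang [-0.04 -0.32 -0.  ] rows 1
```

>>> {"method": "jog_arm", "body": {"moves": [{"fingers": 0.8,"slide": [0,0,2],"angular": [0,0,0]},{"fingers": 0.8,"slide": [0,0,3],"angular": [0,0,0]},{"fingers": 0.8,"slide": [0,0,3],"angular": [0,0,0]}]}}

```text
clock: 12.52
tcp_pos: [0.5263, 0.1482, 0.0708]
orientation: [-0.219, 0.027, 0.975, 0.006]
wrist_force: [0.3, -0.5, -0.7]
finger_gap: 0.0286
grip_force: 50.9
```

>>> {"method": "jog_arm", "body": {"moves": [{"fingers": 0.8,"slide": [-2,0,0],"angular": [0,0,0]},{"fingers": 0.8,"slide": [-3,0,0],"angular": [0,0,0]},{"fingers": 0.8,"slide": [-3,0,0],"angular": [0,0,0]}]}}

```text
clock: 12.77
tcp_pos: [0.5293, 0.148, 0.0694]
orientation: [-0.219, 0.027, 0.975, 0.006]
wrist_force: [0.2, -0.2, -1.5]
finger_gap: 0.0284
grip_force: 50.9
```

>>> {"method": "jog_arm", "body": {"moves": [{"fingers": 0.8,"slide": [-2,0,0.5],"angular": [0,0,0]},{"fingers": 0.8,"slide": [-4,0,0.5],"angular": [0,0,0]},{"fingers": 0.8,"slide": [-5,0,0.5],"angular": [0,0,0]},{"fingers": 0.8,"slide": [-5,0,0.5],"angular": [0,0,0]}]}}

```text
clock: 13.1
tcp_pos: [0.5291, 0.1479, 0.0687]
orientation: [-0.223, 0.027, 0.974, 0.006]
wrist_force: [-10.8, 0.2, 11.1]
finger_gap: 0.0284
grip_force: 51.5
```

```bash
python3 -c "
from h import *
weigh(3)
c=.093
plan(onrack(.00,c,.000))"
```

```text
t 13.25 F [-10.63  -0.36  10.65] sd [0.19 0.45 0.12] T [0.1   2.253 0.129] sd [0.028 0.045 0.01 ]
tcp [0.5291 0.1479 0.0687] rv [-0.074 -2.691 -0.015] q [0.09 0.73 0.19 1.48 0.06 0.13] gap 0.0287
slide [ 3.1 -0.8 -5. ] ang [-0.08 -0.79  0.01] rows 1
```

The tube is down on the battens and pressing the lip. Releasing.

>>> {"method": "jog_arm", "body": {"moves": [{"fingers": 0.47,"slide": [0,0,0],"angular": [0,0,0]},{"fingers": 0.47,"slide": [2,0,0],"angular": [0,0,0]},{"fingers": 0.47,"slide": [2,0,0],"angular": [0,0,0]},{"fingers": 0.47,"slide": [2,0,-20],"angular": [0,0,0]},{"fingers": 0.47,"slide": [2,0,-55],"angular": [0,0,0]},{"fingers": 0.47,"slide": [2,0,-95],"angular": [0,0,0]},{"fingers": 0.47,"slide": [2,0,-130],"angular": [0,0,0]},{"fingers": 0.47,"slide": [2,0,-150],"angular": [0,0,0]}]}}

```text
clock: 13.92
tcp_pos: [0.5975, 0.1442, 0.2069]
orientation: [-0.216, 0.027, 0.976, 0.006]
wrist_force: [1.3, 0.2, -0.3]
finger_gap: 0.0452
grip_force: 0.0
```

```bash
sed -i 's/^BED=.*; YAW/BED=np.array([.534,.240,.080])+rackpts(0,np.radians(176.8))@[-.0025,0,-.004]; YAW/' h.py
python3 -c "
from h import *
weigh(2)
plan(([.5225,-.10,.20],Rdown(180)),([.5225,-.152,.12],Rdown(180)),([.5225,-.152,.039],Rdown(180)))
shot('scene','r2.png')
im=cv2.imread('pics/r2.png');cv2.imwrite('pics/r2c.png',cv2.resize(im[90:290,210:430],None,fx=2.7,fy=2.7))"
```

```text
t 14.02 F [-1.4   0.21  1.92] sd [1.18 0.27 1.9 ] T [-0.002 -0.262  0.029] sd [0.014 0.142 0.014]
tcp [0.5984 0.1442 0.2065] rv [-0.076 -2.707 -0.017] q [0.08 0.8  0.68 1.88 0.06 0.12] gap 0.0453
slide [  53.6 -248.1   31.8] ang [  0.72 -24.84  -3.17] rows 7
slide [ -0. -52.  80.] ang [0. 0. 0.] rows 3
slide [ 0.  0. 81.] ang [0. 0. 0.] rows 2
```

View pics/r2c.png

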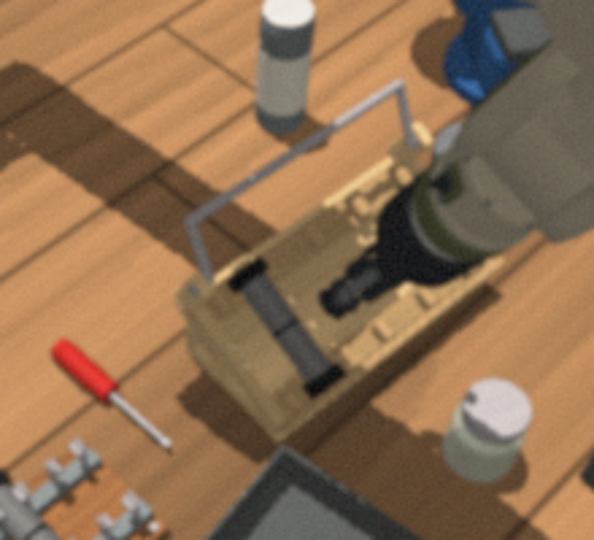

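The first tube lies in its channel with its low end at the lip. Next is tube 2.

>>> {"method": "jog_arm", "body": {"moves": [{"fingers": 0.47,"slide": [7,-33,-8],"angular": [0,-3,-0.4]},{"fingers": 0.47,"slide": [14,-68,-12],"angular": [0,-7,-0.8]},{"fingers": 0.47,"slide": [21,-104,-8],"angular": [0,-11,-1.2]},{"fingers": 0.47,"slide": [28,-140,0],"angular": [0,-15,-1.8]},{"fingers": 0.47,"slide": [36,-176,10],"angular": [0,-19,-2.4]},{"fingers": 0.47,"slide": [45,-212,20],"angular": [0.5,-23,-3]},{"fingers": 0.47,"slide": [53.6,-248,31.8],"angular": [0.7,-24.8,-3.2]},{"fingers": 0.47,"slide": [53.6,-248,31.8],"angular": [0.7,-24.8,-3.2]}]}}

```text
clock: 14.73
tcp_pos: [0.5138, -0.1036, 0.1951]
orientation: [-0.006, 0.003, 1.0, -0.001]
wrist_force: [-0.6, 0.9, 0.6]
finger_gap: 0.0454
grip_force: 0.0
```

>>> {"method": "jog_arm", "body": {"moves": [{"fingers": 0.47,"slide": [0,-25,35],"angular": [0,0,0]},{"fingers": 0.47,"slide": [0,-45,70],"angular": [0,0,0]},{"fingers": 0.47,"slide": [0,-52,80],"angular": [0,0,0]},{"fingers": 0.47,"slide": [0,-52,80],"angular": [0,0,0]}]}}

```text
clock: 15.07
tcp_pos: [0.5159, -0.1515, 0.1134]
orientation: [-0.008, 0.001, 1.0, 0.002]
wrist_force: [-0.4, 0.3, -0.1]
finger_gap: 0.0452
grip_force: 0.0
```

```bash
python3 -c "
from h import *
weigh(4)
plan(([.5225,-.152,.039],Rdown(180)))"
```

```text
t 15.27 F [ 0.61 -0.07  0.38] sd [0.53 0.09 0.54] T [ 0.012 -0.022  0.027] sd [0.018 0.017 0.023]
tcp [ 0.5202 -0.1511  0.1189] rv [ 4.000e-03 -3.135e+00  1.000e-03] q [-0.43  0.32 -0.25  1.   -0.   -0.43] gap 0.0452
slide [-2.9 -0.9 79.9] ang [-0.03 -0.39  0.14] rows 2
```

>>> {"method": "jog_arm", "body": {"moves": [{"fingers": 0.47,"slide": [-2,-0.5,35],"angular": [0,-0.3,0.1]},{"fingers": 0.47,"slide": [-2.5,-1,60],"angular": [0,-0.3,0.1]},{"fingers": 0.47,"slide": [-2.5,-1,76],"angular": [0,-0.3,0.1]},{"fingers": 0.47,"slide": [-2.5,-1,80],"angular": [0,-0.3,0.1]},{"fingers": 0.8,"slide": [-2.5,-1,80],"angular": [0,-0.3,0.1]},{"fingers": 0.8,"slide": [-2.5,-1,80],"angular": [0,-0.3,0.1]},{"fingers": 0.8,"slide": [-2.5,-1,80],"angular": [0,-0.3,0.1]},{"fingers": 0.8,"slide": [-2.5,-1,80],"angular": [0,-0.3,0.1]}]}}

```text
clock: 15.93
tcp_pos: [0.5221, -0.153, 0.039]
orientation: [-0.0, 0.0, 1.0, -0.001]
wrist_force: [0.1, 0.5, -0.2]
finger_gap: 0.0287
grip_force: 49.4
```

>>> {"method": "jog_arm", "body": {"moves": [{"fingers": 0.8,"slide": [0,0,-5],"angular": [0,0,0]},{"fingers": 0.8,"slide": [0,0,-10],"angular": [0,0,0]},{"fingers": 0.8,"slide": [0,0,-20],"angular": [0,0,0]},{"fingers": 0.8,"slide": [0,0,-40],"angular": [0,0,0]},{"fingers": 0.8,"slide": [0,0,-70],"angular": [0,0,0]},{"fingers": 0.8,"slide": [0,0,-95],"angular": [0,0,0]},{"fingers": 0.8,"slide": [0,0,-110],"angular": [0,0,0]},{"fingers": 0.8,"slide": [0,0,-110],"angular": [0,0,0]},{"fingers": 0.8,"slide": [0,0,-110],"angular": [0,0,0]}]}}

```text
clock: 16.68
tcp_pos: [0.5225, -0.1533, 0.1497]
orientation: [0.0, 0.0, 1.0, -0.001]
wrist_force: [-0.2, -0.4, -0.4]
finger_gap: 0.0284
grip_force: 50.4
```

```bash
python3 -c "
from h import *
weigh(6)
c=.031
print('rack noflip');plan(([.56,.0,.26],Rdown(176.8)),onrack(.012,c,.11),onrack(.012,c,.004))
print('bin');plan(([.66,-.0,.2],Rdown(180)),([.71,.0,.09],Rdown(180)))
p=shot('scene');q=shot('side')
for x in(p,q):print([(round(d['p'],2),atz(x,d['point'],0)) for d in tip_of('bin',x)][:2])"
```

```text
t 16.98 F [-0.09  0.62 -0.48] sd [0.37 0.55 0.48] T [0.019 0.014 0.003] sd [0.023 0.024 0.025]
tcp [ 0.5206 -0.1524  0.1464] rv [-1.000e-03 -3.136e+00 -1.000e-03] q [-0.43  0.3  -0.21  1.06 -0.   -0.43] gap 0.0285
rack noflip
slide [ -38.7  152.6 -113.7] ang [ 0.04 -0.31  3.17] rows 5
slide [  3.5 207.2  85.3] ang [ 0. 25.  0.] rows 6
slide [  0.   0. 106.] ang [0. 0. 0.] rows 3
bin
slide [-139.   152.6  -54.2] ang [ 0.05 -0.31 -0.03] rows 6
slide [-50.   0. 110.] ang [0. 0. 0.] rows 3
[(0.83, array([ 7.23581713e-01, -4.46534374e-04,  0.00000000e+00]))]
[(0.91, array([ 0.72039856, -0.01275015,  0.        ]))]
```

Tube 2 is empty (0.5 N). It goes to the bin at about (0.722, -0.005).

>>> {"method": "jog_arm", "body": {"moves": [{"fingers": 0.8,"slide": [-20,20,-20],"angular": [0,0,0]},{"fingers": 0.8,"slide": [-42,50,-40],"angular": [0,0,0]},{"fingers": 0.8,"slide": [-68,80,-50],"angular": [0,0,0]},{"fingers": 0.8,"slide": [-95,110,-52],"angular": [0,0,0]},{"fingers": 0.8,"slide": [-122,140,-54],"angular": [0,0,0]},{"fingers": 0.8,"slide": [-150,164,-54],"angular": [0,0,0]},{"fingers": 0.8,"slide": [-178,172,-40],"angular": [0,0,0]},{"fingers": 0.8,"slide": [-190,172,-10],"angular": [0,0,0]},{"fingers": 0.8,"slide": [-190,172,20],"angular": [0,0,0]},{"fingers": 0.8,"slide": [-190,172,40],"angular": [0,0,0]}]}}

```text
clock: 18.02
tcp_pos: [0.7109, 0.0199, 0.1029]
orientation: [-0.003, -0.0, 1.0, 0.0]
wrist_force: [-0.4, -0.3, -1.2]
finger_gap: 0.0287
grip_force: 50.4
```

```bash
python3 -c "
from h import *
weigh(2)
p=shot('side','b1.png')
cv2.imwrite('pics/b1c.png',cv2.resize(cv2.imread('pics/b1.png')[120:270,240:440],None,fx=3,fy=3))
plan(([.712,.018,.055],Rdown(180)))"
```

```text
t 18.12 F [-1.22 -0.17 -2.04] sd [0.38 0.24 1.89] T [ 0.008  0.076 -0.02 ] sd [0.034 0.014 0.031]
tcp [0.7081 0.0196 0.1011] rv [-0.000e+00 -3.129e+00 -1.000e-03] q [-0.09  0.65  0.23  1.16 -0.   -0.09] gap 0.0283
slide [-2.9 -1.4 49.3] ang [ 0.02 -0.5  -0.03] rows 2
```

View pics/b1c.png

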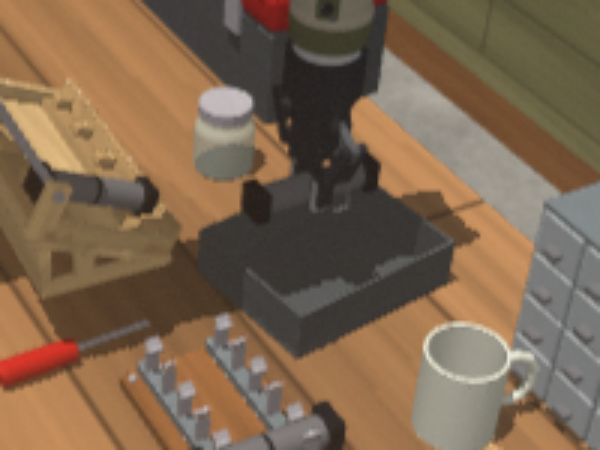

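The tube is over the far half of the bin. I'm shifting it slightly toward the middle and lowering it in.

>>> {"method": "jog_arm", "body": {"moves": [{"fingers": 0.8,"slide": [-6,-9,15],"angular": [0,-0.5,0]},{"fingers": 0.8,"slide": [-6,-9,32],"angular": [0,-0.5,0]},{"fingers": 0.8,"slide": [-6,-9,44],"angular": [0,-0.5,0]},{"fingers": 0.8,"slide": [-6,-9,50],"angular": [0,-0.5,0]},{"fingers": 0.8,"slide": [-6,-9,60],"angular": [0,-0.5,0]},{"fingers": 0.5,"slide": [-6,-9,60],"angular": [0,-0.5,0]},{"fingers": 0.5,"slide": [-6,-9,60],"angular": [0,-0.5,0]},{"fingers": 0.5,"slide": [-6,-9,55],"angular": [0,-0.5,0]},{"fingers": 0.5,"slide": [-6,-9,20],"angular": [0,-0.5,0]},{"fingers": 0.5,"slide": [-6,-9,-20],"angular": [0,-0.5,0]}]}}

```text
clock: 19.0
tcp_pos: [0.7153, 0.0104, 0.1254]
orientation: [-0.0, 0.0, 1.0, 0.0]
wrist_force: [1.0, 0.5, -0.0]
finger_gap: 0.0429
grip_force: 0.0
```

```bash
python3 -c "
from h import *
weigh(1)
plan(([.64,-.08,.2],Rdown(180)),([.5225,-.216,.12],Rdown(180)),([.5225,-.216,.039],Rdown(180)))"
```

```text
t 19.05 F [ 2.16 -0.29  6.74] sd [0. 0. 0.] T [-0.014 -0.089  0.019] sd [0. 0. 0.]
tcp [0.7206 0.01   0.1379] rv [ 0.000e+00  3.125e+00 -2.000e-03] q [-0.1   0.63  0.29  1.21  0.   -0.1 ] gap 0.0425
slide [ 79.6 -90.1 -63.3] ang [-0.07  0.93 -0.02] rows 4
slide [ 117.5 -136.    80. ] ang [0. 0. 0.] rows 5
slide [ 0.  0. 81.] ang [0. 0. 0.] rows 2
```

>>> {"method": "jog_arm", "body": {"moves": [{"fingers": 0.47,"slide": [20,-22,-25],"angular": [0,0,0]},{"fingers": 0.47,"slide": [40,-45,-50],"angular": [0,0,0]},{"fingers": 0.47,"slide": [60,-70,-65],"angular": [0,0,0]},{"fingers": 0.47,"slide": [82,-95,-65],"angular": [0,0,0]},{"fingers": 0.47,"slide": [105,-120,-60],"angular": [0,0,0]},{"fingers": 0.47,"slide": [128,-145,-48],"angular": [0,0,0]},{"fingers": 0.47,"slide": [150,-172,-35],"angular": [0,0,0]},{"fingers": 0.47,"slide": [172,-200,-20],"angular": [0,0,0]},{"fingers": 0.47,"slide": [193,-226,-5],"angular": [0,0,0]},{"fingers": 0.47,"slide": [193,-226,3],"angular": [0,0,0]}]}}

```text
clock: 19.88
tcp_pos: [0.521, -0.2196, 0.1229]
orientation: [0.002, 0.003, 1.0, -0.001]
wrist_force: [-0.5, 0.6, -0.2]
finger_gap: 0.0454
grip_force: 0.0
```

```bash
python3 -c "
from h import *
weigh(5)
plan(([.5225,-.216,.039],Rdown(180)))"
```

```text
t 20.13 F [0.4  0.23 0.03] sd [0.41 0.59 0.32] T [-0.018 -0.017  0.001] sd [0.017 0.026 0.024]
tcp [ 0.5257 -0.2155  0.1243] rv [-1.000e-03  3.134e+00 -2.000e-03] q [-0.53  0.36 -0.19  1.02  0.   -0.53] gap 0.0452
slide [ 3.9 -0.3 85.3] ang [-0.07  0.45  0.03] rows 3
```

>>> {"method": "jog_arm", "body": {"moves": [{"fingers": 0.47,"slide": [2,0,35],"angular": [0,0.3,0]},{"fingers": 0.47,"slide": [2,0,64],"angular": [0,0.3,0]},{"fingers": 0.47,"slide": [2,0,80],"angular": [0,0.3,0]},{"fingers": 0.47,"slide": [2,0,85],"angular": [0,0.3,0]},{"fingers": 0.8,"slide": [2,0,85],"angular": [0,0.3,0]},{"fingers": 0.8,"slide": [2,0,85],"angular": [0,0.3,0]},{"fingers": 0.8,"slide": [2,0,85],"angular": [0,0.3,0]},{"fingers": 0.8,"slide": [2,0,85],"angular": [0,0.3,0]}]}}

```text
clock: 20.8
tcp_pos: [0.5238, -0.2161, 0.039]
orientation: [0.001, 0.0, 1.0, -0.001]
wrist_force: [1.8, -1.1, -4.3]
finger_gap: 0.0282
grip_force: 49.7
```

>>> {"method": "jog_arm", "body": {"moves": [{"fingers": 0.8,"slide": [0,0,-5],"angular": [0,0,0]},{"fingers": 0.8,"slide": [0,0,-10],"angular": [0,0,0]},{"fingers": 0.8,"slide": [0,0,-20],"angular": [0,0,0]},{"fingers": 0.8,"slide": [0,0,-40],"angular": [0,0,0]},{"fingers": 0.8,"slide": [0,0,-70],"angular": [0,0,0]},{"fingers": 0.8,"slide": [0,0,-95],"angular": [0,0,0]},{"fingers": 0.8,"slide": [0,0,-110],"angular": [0,0,0]},{"fingers": 0.8,"slide": [0,0,-110],"angular": [0,0,0]},{"fingers": 0.8,"slide": [0,0,-110],"angular": [0,0,0]}]}}

```text
clock: 21.55
tcp_pos: [0.5238, -0.2162, 0.1501]
orientation: [0.002, 0.0, 1.0, -0.001]
wrist_force: [-0.6, -0.4, -2.0]
finger_gap: 0.0286
grip_force: 50.7
```

```bash
python3 -c "
from h import *
weigh(6)
c=.031
print('rack noflip');plan(([.56,.0,.26],Rdown(176.8)),onrack(.012,c,.11),onrack(.012,c,.004))
print('rack flip');plan(([.56,.0,.26],Rdown(90)),([.56,.05,.26],Rdown(-3.2)),onrack(.012,c,.11,True),onrack(.012,c,.004,True))
print('bin');plan(([.66,-.0,.2],Rdown(180)),([.71,.0,.05],Rdown(180)))"
```

```text
t 21.85 F [-0.06  0.23 -2.75] sd [0.37 0.23 0.4 ] T [ 0.002 -0.082 -0.012] sd [0.019 0.034 0.024]
tcp [ 0.5219 -0.2153  0.1466] rv [-1.00e-03 -3.14e+00 -2.00e-03] q [-0.53  0.34 -0.15  1.08  0.   -0.53] gap 0.0283
rack noflip
slide [ -37.7  215.5 -113.2] ang [ 0.06 -0.11  3.17] rows 6
slide [  3.5 207.2  85.3] ang [ 0. 25.  0.] rows 6
slide [  0.   0. 106.] ang [0. 0. 0.] rows 3
rack flip
slide [ -37.7  215.5 -113.2] ang [-3.000e-02 -1.400e-01  8.997e+01] rows 13
slide [50. -0.  0.] ang [ 0.   0.  93.2] rows 14
slide [  -4.3 -157.3   83.6] ang [ -0. -25.  -0.] rows 5
slide [  0.  -0. 106.] ang [0. 0. 0.] rows 3
bin
slide [-137.8  215.5  -53.4] ang [ 0.07 -0.11 -0.03] rows 7
slide [-50.   0. 150.] ang [0. 0. 0.] rows 4
```

Tube 3 is loaded (2.75 N) with its heavy end toward -x, so it needs a half turn. I'll rotate with tool z negative to keep joint 6 in range.

>>> {"method": "jog_arm", "body": {"moves": [{"fingers": 0.8,"slide": [-4,10,-20],"angular": [0,0,-4]},{"fingers": 0.8,"slide": [-8,30,-45],"angular": [0,0,-11]},{"fingers": 0.8,"slide": [-12,55,-70],"angular": [0,0,-18]},{"fingers": 0.8,"slide": [-16,80,-90],"angular": [0,0,-25]},{"fingers": 0.8,"slide": [-20,105,-105],"angular": [0,0,-32]},{"fingers": 0.8,"slide": [-25,135,-113],"angular": [0,0,-39]},{"fingers": 0.8,"slide": [-30,165,-113],"angular": [0,0,-46]},{"fingers": 0.8,"slide": [-35,195,-113],"angular": [0,0,-53]},{"fingers": 0.8,"slide": [-38,215,-113],"angular": [0,0,-60]},{"fingers": 0.8,"slide": [-38,215,-113],"angular": [0,0,-67]}]}}

```text
clock: 22.68
tcp_pos: [0.5607, 0.0032, 0.26]
orientation: [0.0, -0.556, 0.831, 0.001]
wrist_force: [0.2, -1.1, -1.9]
finger_gap: 0.0283
grip_force: 50.7
```

>>> {"method": "jog_arm", "body": {"moves": [{"fingers": 0.8,"slide": [0,0,0],"angular": [0,0,-7]},{"fingers": 0.8,"slide": [0,0,0],"angular": [0,0,-14]},{"fingers": 0.8,"slide": [0,0,0],"angular": [0,0,-21]},{"fingers": 0.8,"slide": [0,0,0],"angular": [0,0,-28]},{"fingers": 0.8,"slide": [0,0,0],"angular": [0,0,-35]},{"fingers": 0.8,"slide": [0,0,0],"angular": [0,0,-42]},{"fingers": 0.8,"slide": [0,0,0],"angular": [0,0,-49]},{"fingers": 0.8,"slide": [0,0,0],"angular": [0,0,-56]},{"fingers": 0.8,"slide": [0,0,0],"angular": [0,0,-63]},{"fingers": 0.8,"slide": [0,0,0],"angular": [0,0,-70]}]}}

```text
clock: 23.52
tcp_pos: [0.5604, -0.0007, 0.2598]
orientation: [0.0, 0.931, -0.364, -0.001]
wrist_force: [-0.1, -0.4, -2.4]
finger_gap: 0.0285
grip_force: 50.7
```

>>> {"method": "jog_arm", "body": {"moves": [{"fingers": 0.8,"slide": [0,0,0],"angular": [0,0,-7]},{"fingers": 0.8,"slide": [0,0,0],"angular": [0,0,-14]},{"fingers": 0.8,"slide": [0,0,0],"angular": [0,0,-21]},{"fingers": 0.8,"slide": [0,0,0],"angular": [0,0,-28]},{"fingers": 0.8,"slide": [0,0,0],"angular": [0,0,-35]},{"fingers": 0.8,"slide": [0,0,0],"angular": [0,0,-39.7]},{"fingers": 0.8,"slide": [0,0,0],"angular": [0,0,-39.7]},{"fingers": 0.8,"slide": [0,0,0],"angular": [0,0,-39.7]}]}}

```text
clock: 24.18
tcp_pos: [0.5626, 0.0232, 0.2599]
orientation: [0.009, 0.999, -0.046, -0.001]
wrist_force: [-0.5, 1.0, -1.8]
finger_gap: 0.0284
grip_force: 50.8
```

```bash
python3 -c "
from h import *
weigh(2)
c=.031
plan(onrack(.012,c,.11,True,off=(-.0,.005)),onrack(.012,c,.004,True,off=(-.0,.005)))"
```

```text
t 24.28 F [-0.08 -0.5  -2.55] sd [0.22 0.43 0.15] T [-0.002  0.077 -0.02 ] sd [0.012 0.007 0.046]
tcp [0.5627 0.0223 0.2602] rv [ 3.12  -0.147 -0.004] q [-0.09  0.29  0.06  1.34 -0.02 -3.14] gap 0.0282
slide [ -13.7 -185.9   81.2] ang [  0.56 -24.9   -2.39] rows 5
slide [  0.  -0. 106.] ang [0. 0. 0.] rows 3
```

>>> {"method": "jog_arm", "body": {"moves": [{"fingers": 0.8,"slide": [0,-30,0],"angular": [0,0,0]},{"fingers": 0.8,"slide": [0,-65,0],"angular": [0,0,0]},{"fingers": 0.8,"slide": [0,-100,0],"angular": [0,0,0]},{"fingers": 0.8,"slide": [0,-135,0],"angular": [0,0,0]},{"fingers": 0.8,"slide": [0,-170,0],"angular": [0,0,0]},{"fingers": 0.8,"slide": [0,-195,0],"angular": [0,0,0]},{"fingers": 0.8,"slide": [0,-200,0],"angular": [0,0,0]},{"fingers": 0.8,"slide": [0,-200,0],"angular": [0,0,0]},{"fingers": 0.8,"slide": [0,-200,0],"angular": [0,0,0]}]}}

```text
clock: 25.03
tcp_pos: [0.5817, 0.2207, 0.2567]
orientation: [0.01, 0.999, -0.047, -0.001]
wrist_force: [0.4, -0.2, -2.1]
finger_gap: 0.0286
grip_force: 50.8
```

```bash
python3 -c "
from h import *
weigh(3)
c=.031
plan(onrack(.012,c,.11,True,off=(-.0,.005)),onrack(.012,c,.004,True,off=(-.0,.005)))"
```

```text
t 25.18 F [-0.14  0.07 -2.14] sd [0.45 0.31 0.27] T [0.04  0.039 0.01 ] sd [0.01  0.012 0.035]
tcp [0.5819 0.2198 0.2573] rv [ 3.119e+00 -1.510e-01 -2.000e-03] q [ 0.24  0.41  0.23  1.39 -0.02 -2.8 ] gap 0.0283
slide [-14.4  12.5  82. ] ang [  0.55 -24.97  -2.52] rows 4
slide [  0.  -0. 106.] ang [0. 0. 0.] rows 3
```

>>> {"method": "jog_arm", "body": {"moves": [{"fingers": 0.8,"slide": [-3,3,10],"angular": [0.1,-6,-0.5]},{"fingers": 0.8,"slide": [-6,6,25],"angular": [0.2,-12,-1]},{"fingers": 0.8,"slide": [-10,9,45],"angular": [0.3,-18,-2]},{"fingers": 0.8,"slide": [-13,12,70],"angular": [0.5,-24,-2.5]},{"fingers": 0.8,"slide": [-14.4,12.5,82],"angular": [0.5,-25,-2.5]},{"fingers": 0.8,"slide": [-14.4,12.5,82],"angular": [0.5,-25,-2.5]},{"fingers": 0.8,"slide": [-14.4,12.5,82],"angular": [0.5,-25,-2.5]}]}}

```text
clock: 25.77
tcp_pos: [0.5663, 0.2081, 0.1751]
orientation: [-0.006, 0.976, -0.027, -0.216]
wrist_force: [0.0, 0.4, -1.3]
finger_gap: 0.0285
grip_force: 50.8
```

```bash
python3 -c "
from h import *
weigh(2)
c=.031
plan(onrack(.012,c,.05,True,off=(-.0,.005)),onrack(.012,c,.006,True,off=(-.0,.005)))"
```

```text
t 25.87 F [-0.33 -0.22 -2.04] sd [0.7  0.15 1.06] T [ 0.005 -0.488  0.017] sd [0.008 0.013 0.022]
tcp [0.5667 0.2091 0.179 ] rv [-3.056  0.082  0.668] q [ 0.17  0.76  0.53  1.76  0.1  -2.93] gap 0.0285
slide [ 0.8  1.9 63.2] ang [ 0.01 -0.35  0.12] rows 2
slide [-0. -0. 44.] ang [0. 0. 0.] rows 2
```

>>> {"method": "jog_arm", "body": {"moves": [{"fingers": 0.8,"slide": [0.5,1.5,35],"angular": [0,-0.3,0]},{"fingers": 0.8,"slide": [0.8,1.9,65],"angular": [0,-0.3,0]},{"fingers": 0.8,"slide": [0.8,1.9,88],"angular": [0,-0.3,0]},{"fingers": 0.8,"slide": [0.8,1.9,102],"angular": [0,-0.3,0]},{"fingers": 0.8,"slide": [0.8,1.9,108],"angular": [0,-0.3,0]},{"fingers": 0.8,"slide": [0.8,1.9,112],"angular": [0,-0.3,0]},{"fingers": 0.8,"slide": [0.8,1.9,112],"angular": [0,-0.3,0]},{"fingers": 0.8,"slide": [0.8,1.9,112],"angular": [0,-0.3,0]}]}}

```text
clock: 26.53
tcp_pos: [0.5207, 0.2097, 0.0759]
orientation: [-0.006, 0.976, -0.026, -0.217]
wrist_force: [0.0, -0.4, -3.2]
finger_gap: 0.0287
grip_force: 50.9
```

>>> {"method": "jog_arm", "body": {"moves": [{"fingers": 0.8,"slide": [4,0,0],"angular": [0,0,0]},{"fingers": 0.8,"slide": [8,0,0],"angular": [0,0,0]},{"fingers": 0.8,"slide": [10,0,0],"angular": [0,0,0]},{"fingers": 0.8,"slide": [10,0,0],"angular": [0,0,0]}]}}

```text
clock: 26.87
tcp_pos: [0.5292, 0.2089, 0.07]
orientation: [-0.006, 0.975, -0.027, -0.219]
wrist_force: [-0.6, 0.6, 3.7]
finger_gap: 0.0287
grip_force: 51.4
```

```bash
python3 -c "
from h import *
weigh(2)
c=.031
plan(onrack(0,c,.0,True,off=(-.0,.005)))"
```

```text
t 26.97 F [ 0.01 -0.12  4.53] sd [0.12 0.03 0.24] T [-0.014 -0.11  -0.08 ] sd [0.015 0.023 0.028]
tcp [0.5292 0.2089 0.0699] rv [-3.053  0.083  0.684] q [ 0.18  0.75  0.23  1.49  0.1  -2.93] gap 0.0285
slide [ 1.  -0.3 -1.4] ang [0.05 0.27 0.08] rows 1
```

Seated on the battens. Now I'll push on toward the lip.

>>> {"method": "jog_arm", "body": {"moves": [{"fingers": 0.8,"slide": [2,0,-0.5],"angular": [0,0,0]},{"fingers": 0.8,"slide": [4,0,-0.5],"angular": [0,0,0]},{"fingers": 0.8,"slide": [5,0,-0.5],"angular": [0,0,0]},{"fingers": 0.8,"slide": [5,0,-0.5],"angular": [0,0,0]}]}}

```text
clock: 27.3
tcp_pos: [0.5293, 0.209, 0.0699]
orientation: [-0.006, 0.974, -0.026, -0.223]
wrist_force: [-11.9, 0.2, 14.0]
finger_gap: 0.0287
grip_force: 52.0
```

>>> {"method": "jog_arm", "body": {"moves": [{"fingers": 0.47,"slide": [0,0,0],"angular": [0,0,0]},{"fingers": 0.47,"slide": [-2,0,0],"angular": [0,0,0]},{"fingers": 0.47,"slide": [-2,0,0],"angular": [0,0,0]},{"fingers": 0.47,"slide": [-2,0,-20],"angular": [0,0,0]},{"fingers": 0.47,"slide": [-2,0,-55],"angular": [0,0,0]},{"fingers": 0.47,"slide": [-2,0,-95],"angular": [0,0,0]},{"fingers": 0.47,"slide": [-2,0,-130],"angular": [0,0,0]},{"fingers": 0.47,"slide": [-2,0,-150],"angular": [0,0,0]}]}}

```text
clock: 27.97
tcp_pos: [0.5974, 0.205, 0.2075]
orientation: [-0.006, 0.976, -0.027, -0.217]
wrist_force: [-0.2, 1.1, 0.5]
finger_gap: 0.0453
grip_force: 0.0
```

```bash
python3 -c "
from h import *
weigh(2)
plan(([.56,.15,.26],Rdown(90)),([.53,0,.22],Rdown(180)),([.5225,-.344,.12],Rdown(180)))
shot('scene','r3.png')
im=cv2.imread('pics/r3.png');cv2.imwrite('pics/r3c.png',cv2.resize(im[110:370,210:430],None,fx=2.3,fy=2.3))"
```

```text
t 28.07 F [-1.97 -0.2   1.28] sd [1.62 0.43 1.35] T [-0.059 -0.298  0.031] sd [0.058 0.129 0.004]
tcp [0.5983 0.2051 0.207 ] rv [-3.054  0.083  0.674] q [ 0.16  0.84  0.76  1.91  0.09 -2.95] gap 0.0455
slide [-54.3  57.  -33.3] ang [-20.25  19.09 -91.52] rows 14
slide [-150.  -30.   40.] ang [  0.   0. -90.] rows 13
slide [   7.5 -344.   100. ] ang [0. 0. 0.] rows 9
```

View pics/r3c.png

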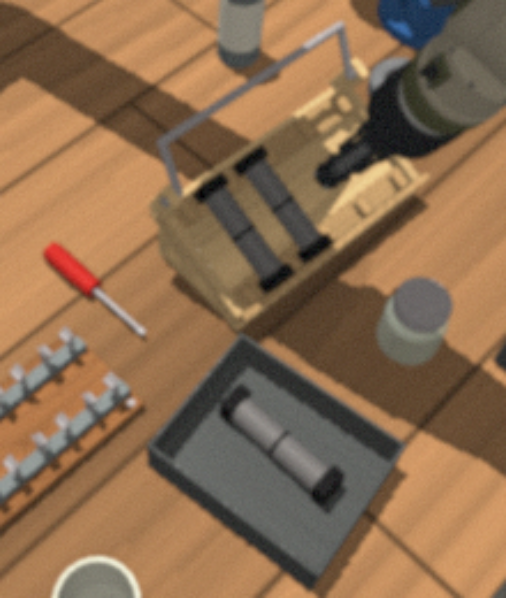

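Two tubes are seated in adjacent channels and the empty one lies in the bin (crop (280,445)). Next are the last two tubes.

```bash
python3 -c "
from h import *
plan(([.57,.19,.25],Rdown(-3.2)),([.55,.05,.25],Rdown(66.8)),([.53,-.15,.25],Rdown(136.8)),([.5225,-.344,.12],Rdown(180)))"
```

```text
slide [-43.2  16.6 -29.8] ang [ 0.   25.08  0.07] rows 4
slide [-12.2 140.9   0. ] ang [  0.   0. -70.] rows 10
slide [-191.7   60.4    0. ] ang [  0.   0. -70.] rows 10
slide [-127.3 -146.6  130. ] ang [  0.    0.  -43.2] rows 7
```

```bash
python3 -c "
from h import *
plan(([.57,.19,.25],Rdown(-3.2)),([.55,.05,.25],Rdown(-73.2)),([.53,-.15,.25],Rdown(-143.2)),([.5225,-.344,.12],Rdown(180)))"
```

```text
slide [-43.2  16.6 -29.8] ang [ 0.   25.08  0.07] rows 4
slide [-12.2 140.9   0. ] ang [ 0.  0. 70.] rows 10
slide [185.7  77.    0. ] ang [ 0.  0. 70.] rows 10
slide [ 122.2 -150.8  130. ] ang [ 0.   0.  36.8] rows 6
```

>>> {"method": "jog_arm", "body": {"moves": [{"fingers": 0.47,"slide": [-10,4,-25],"angular": [0,6,0]},{"fingers": 0.47,"slide": [-20,8,-40],"angular": [0,12,0]},{"fingers": 0.47,"slide": [-32,12,-40],"angular": [0,18,0]},{"fingers": 0.47,"slide": [-43,16.6,-30],"angular": [0,25,0]},{"fingers": 0.47,"slide": [-43,16.6,-30],"angular": [0,25.1,0]}]}}

```text
clock: 28.53
tcp_pos: [0.5576, 0.1891, 0.2443]
orientation: [0.002, 1.0, -0.026, -0.006]
wrist_force: [-1.3, 1.5, -1.3]
finger_gap: 0.0452
grip_force: 0.0
```

>>> {"method": "jog_arm", "body": {"moves": [{"fingers": 0.47,"slide": [-1,10,0],"angular": [0,0,7]},{"fingers": 0.47,"slide": [-2,25,0],"angular": [0,0,14]},{"fingers": 0.47,"slide": [-3,40,0],"angular": [0,0,21]},{"fingers": 0.47,"slide": [-4,55,0],"angular": [0,0,28]},{"fingers": 0.47,"slide": [-6,70,0],"angular": [0,0,35]},{"fingers": 0.47,"slide": [-7,85,0],"angular": [0,0,42]},{"fingers": 0.47,"slide": [-8,100,0],"angular": [0,0,49]},{"fingers": 0.47,"slide": [-10,115,0],"angular": [0,0,56]},{"fingers": 0.47,"slide": [-11,130,0],"angular": [0,0,63]},{"fingers": 0.47,"slide": [-12,141,0],"angular": [0,0,70]}]}}

```text
clock: 29.37
tcp_pos: [0.5476, 0.0491, 0.2477]
orientation: [0.002, 0.801, -0.598, -0.003]
wrist_force: [-1.0, 0.1, -0.1]
finger_gap: 0.0454
grip_force: 0.0
```

>>> {"method": "jog_arm", "body": {"moves": [{"fingers": 0.47,"slide": [18,8,0],"angular": [0,0,7]},{"fingers": 0.47,"slide": [37,15,0],"angular": [0,0,14]},{"fingers": 0.47,"slide": [56,23,0],"angular": [0,0,21]},{"fingers": 0.47,"slide": [75,31,0],"angular": [0,0,28]},{"fingers": 0.47,"slide": [94,39,0],"angular": [0,0,35]},{"fingers": 0.47,"slide": [112,46,0],"angular": [0,0,42]},{"fingers": 0.47,"slide": [130,54,0],"angular": [0,0,49]},{"fingers": 0.47,"slide": [150,62,0],"angular": [0,0,56]},{"fingers": 0.47,"slide": [168,70,0],"angular": [0,0,63]},{"fingers": 0.47,"slide": [186,77,0],"angular": [0,0,70]}]}}

```text
clock: 30.2
tcp_pos: [0.528, -0.1508, 0.2479]
orientation: [-0.003, -0.314, 0.95, 0.001]
wrist_force: [1.0, -0.4, -0.2]
finger_gap: 0.0453
grip_force: 0.0
```

>>> {"method": "jog_arm", "body": {"moves": [{"fingers": 0.47,"slide": [20,-24,20],"angular": [0,0,7]},{"fingers": 0.47,"slide": [40,-49,40],"angular": [0,0,14]},{"fingers": 0.47,"slide": [60,-74,60],"angular": [0,0,21]},{"fingers": 0.47,"slide": [80,-99,80],"angular": [0,0,28]},{"fingers": 0.47,"slide": [100,-124,100],"angular": [0,0,35]},{"fingers": 0.47,"slide": [122,-151,120],"angular": [0,0,36.8]},{"fingers": 0.47,"slide": [122,-151,130],"angular": [0,0,36.8]},{"fingers": 0.47,"slide": [122,-151,130],"angular": [0,0,36.8]}]}}

```text
clock: 30.87
tcp_pos: [0.519, -0.3439, 0.1148]
orientation: [-0.005, 0.0, 1.0, 0.002]
wrist_force: [-0.8, 0.7, 0.1]
finger_gap: 0.045
grip_force: 0.0
```

```bash
python3 -c "
from h import *
weigh(4)
plan(([.5225,-.344,.039],Rdown(180)))"
```

```text
t 31.07 F [0.21 0.48 0.76] sd [0.19 0.27 0.33] T [ 0.011 -0.008  0.002] sd [0.025 0.005 0.011]
tcp [ 0.5223 -0.3431  0.1206] rv [ 6.000e-03 -3.138e+00  1.000e-03] q [-0.71  0.47 -0.03  1.08 -0.   -0.71] gap 0.0455
slide [-0.5 -0.8 81.6] ang [-0.02 -0.21  0.21] rows 2
```

>>> {"method": "jog_arm", "body": {"moves": [{"fingers": 0.47,"slide": [0,-0.8,35],"angular": [0,0,0.2]},{"fingers": 0.47,"slide": [0,-0.8,62],"angular": [0,0,0.2]},{"fingers": 0.47,"slide": [0,-0.8,77],"angular": [0,0,0.2]},{"fingers": 0.47,"slide": [0,-0.8,81],"angular": [0,0,0.2]},{"fingers": 0.8,"slide": [0,-0.8,81],"angular": [0,0,0.2]},{"fingers": 0.8,"slide": [0,-0.8,81],"angular": [0,0,0.2]},{"fingers": 0.8,"slide": [0,-0.8,81],"angular": [0,0,0.2]},{"fingers": 0.8,"slide": [0,-0.8,81],"angular": [0,0,0.2]}]}}

```text
clock: 31.73
tcp_pos: [0.5225, -0.3454, 0.0403]
orientation: [-0.001, 0.001, 1.0, -0.001]
wrist_force: [-0.4, 0.4, -2.4]
finger_gap: 0.0281
grip_force: 49.7
```

>>> {"method": "jog_arm", "body": {"moves": [{"fingers": 0.8,"slide": [0,0,-5],"angular": [0,0,0]},{"fingers": 0.8,"slide": [0,0,-10],"angular": [0,0,0]},{"fingers": 0.8,"slide": [0,0,-20],"angular": [0,0,0]},{"fingers": 0.8,"slide": [0,0,-40],"angular": [0,0,0]},{"fingers": 0.8,"slide": [0,0,-70],"angular": [0,0,0]},{"fingers": 0.8,"slide": [0,0,-95],"angular": [0,0,0]},{"fingers": 0.8,"slide": [0,0,-110],"angular": [0,0,0]},{"fingers": 0.8,"slide": [0,0,-110],"angular": [0,0,0]},{"fingers": 0.8,"slide": [0,0,-110],"angular": [0,0,0]}]}}

```text
clock: 32.48
tcp_pos: [0.5231, -0.3461, 0.1513]
orientation: [-0.0, 0.001, 1.0, -0.002]
wrist_force: [-0.4, 0.2, -2.8]
finger_gap: 0.0289
grip_force: 50.7
```

```bash
python3 -c "
from h import *
weigh(6)
c=-.031
print('rack noflip');plan(([.56,-.0,.26],Rdown(176.8)),onrack(.012,c,.11),onrack(.012,c,.004))
print('bin');plan(([.66,-.0,.2],Rdown(180)),([.71,.0,.05],Rdown(180)))"
```

```text
t 32.78 F [-0.29  0.32 -2.95] sd [0.57 0.72 0.45] T [-0.008 -0.094  0.001] sd [0.017 0.025 0.016]
tcp [ 0.5215 -0.3446  0.1475] rv [-2.000e-03 -3.136e+00 -2.000e-03] q [-0.71  0.45  0.02  1.14 -0.   -0.71] gap 0.0282
rack noflip
slide [ -37.3  344.8 -112.3] ang [ 0.07 -0.34  3.11] rows 9
slide [  3.5 269.2  85.3] ang [ 0. 25.  0.] rows 7
slide [  0.   0. 106.] ang [0. 0. 0.] rows 3
bin
slide [-137.6  344.9  -52.9] ang [ 0.08 -0.34 -0.09] rows 9
slide [-50.   0. 150.] ang [0. 0. 0.] rows 4
```

Tube 4 is loaded with its heavy end toward -x, so it needs a flip and goes to channel -31.

```bash
python3 -c "
from h import *
c=-.031
plan(([.55,-.05,.26],Rdown(250)),([.57,.17,.26],Rdown(320)),([.57,.266,.25],Rdown(356.8)),onrack(.012,c,.11,True,off=(0,.005)),onrack(.012,c,.006,True,off=(0,.005)))"
```

```text
slide [ -27.4  294.8 -112.3] ang [  0.28  -0.25 -70.09] rows 10
slide [-213.6   56.5    0. ] ang [  0.   0. -70.] rows 10
slide [-61.7 -73.5  10. ] ang [  0.    0.  -36.8] rows 6
slide [-0.4 -3.  74.4] ang [ -0. -25.  -0.] rows 4
slide [ -0.   0. 104.] ang [0. 0. 0.] rows 3
```

>>> {"method": "jog_arm", "body": {"moves": [{"fingers": 0.8,"slide": [-2,15,-20],"angular": [0,0,-7]},{"fingers": 0.8,"slide": [-5,40,-45],"angular": [0,0,-14]},{"fingers": 0.8,"slide": [-8,70,-70],"angular": [0,0,-21]},{"fingers": 0.8,"slide": [-11,100,-90],"angular": [0,0,-28]},{"fingers": 0.8,"slide": [-14,135,-105],"angular": [0,0,-35]},{"fingers": 0.8,"slide": [-17,170,-112],"angular": [0,0,-42]},{"fingers": 0.8,"slide": [-20,205,-112],"angular": [0,0,-49]},{"fingers": 0.8,"slide": [-23,240,-112],"angular": [0,0,-56]},{"fingers": 0.8,"slide": [-25,270,-112],"angular": [0,0,-63]},{"fingers": 0.8,"slide": [-27,295,-112],"angular": [0,0,-70]}]}}

```text
clock: 33.62
tcp_pos: [0.5496, -0.0477, 0.2602]
orientation: [-0.002, -0.576, 0.817, 0.002]
wrist_force: [0.1, 0.2, -3.4]
finger_gap: 0.0288
grip_force: 50.7
```

>>> {"method": "jog_arm", "body": {"moves": [{"fingers": 0.8,"slide": [-21,6,0],"angular": [0,0,-7]},{"fingers": 0.8,"slide": [-43,11,0],"angular": [0,0,-14]},{"fingers": 0.8,"slide": [-64,17,0],"angular": [0,0,-21]},{"fingers": 0.8,"slide": [-85,23,0],"angular": [0,0,-28]},{"fingers": 0.8,"slide": [-107,28,0],"angular": [0,0,-35]},{"fingers": 0.8,"slide": [-128,34,0],"angular": [0,0,-42]},{"fingers": 0.8,"slide": [-150,40,0],"angular": [0,0,-49]},{"fingers": 0.8,"slide": [-171,45,0],"angular": [0,0,-56]},{"fingers": 0.8,"slide": [-192,51,0],"angular": [0,0,-63]},{"fingers": 0.8,"slide": [-213.6,56.5,0],"angular": [0,0,-70]}]}}

```text
clock: 34.45
tcp_pos: [0.5699, 0.1708, 0.2596]
orientation: [0.001, 0.94, -0.34, -0.003]
wrist_force: [1.0, -0.6, -2.1]
finger_gap: 0.0284
grip_force: 50.7
```

>>> {"method": "jog_arm", "body": {"moves": [{"fingers": 0.8,"slide": [-11,-12,2],"angular": [0,0,-7]},{"fingers": 0.8,"slide": [-22,-25,4],"angular": [0,0,-14]},{"fingers": 0.8,"slide": [-33,-38,6],"angular": [0,0,-21]},{"fingers": 0.8,"slide": [-45,-52,8],"angular": [0,0,-28]},{"fingers": 0.8,"slide": [-56,-66,10],"angular": [0,0,-35]},{"fingers": 0.8,"slide": [-61.7,-73.5,10],"angular": [0,0,-36.8]},{"fingers": 0.8,"slide": [-61.7,-73.5,10],"angular": [0,0,-36.8]}]}}

```text
clock: 35.03
tcp_pos: [0.5699, 0.2674, 0.2494]
orientation: [0.0, 1.0, -0.028, -0.003]
wrist_force: [1.1, -0.2, -2.8]
finger_gap: 0.0285
grip_force: 50.7
```

>>> {"method": "jog_arm", "body": {"moves": [{"fingers": 0.8,"slide": [0,-1,10],"angular": [0,-6,0]},{"fingers": 0.8,"slide": [0,-1,25],"angular": [0,-12,0]},{"fingers": 0.8,"slide": [0,-2,45],"angular": [0,-18,0]},{"fingers": 0.8,"slide": [0,-3,65],"angular": [0,-24,0]},{"fingers": 0.8,"slide": [0,-3,74],"angular": [0,-25,0]},{"fingers": 0.8,"slide": [0,-3,74],"angular": [0,-25,0]},{"fingers": 0.8,"slide": [0,-3,74],"angular": [0,-25,0]},{"fingers": 0.8,"slide": [0,-3,74],"angular": [0,-25,0]}]}}

```text
clock: 35.7
tcp_pos: [0.5707, 0.2689, 0.1801]
orientation: [-0.007, 0.976, -0.028, -0.215]
wrist_force: [0.1, 0.3, -1.8]
finger_gap: 0.0283
grip_force: 50.7
```

```bash
python3 -c "
from h import *
weigh(2)
c=-.031
plan(onrack(.012,c,.006,True,off=(-.0,.005)))"
```

```text
t 35.8 F [ 0.82  0.32 -1.44] sd [0.32 0.25 0.63] T [-0.006 -0.513 -0.009] sd [0.043 0.034 0.009]
tcp [0.5707 0.2692 0.1815] rv [-3.054  0.087  0.67 ] q [ 0.25  0.82  0.65  1.81  0.13 -2.86] gap 0.0285
slide [  1.3   0.4 109.8] ang [-0.11 -0.23 -0.03] rows 3
```

>>> {"method": "jog_arm", "body": {"moves": [{"fingers": 0.8,"slide": [1,0.4,35],"angular": [0,-0.2,0]},{"fingers": 0.8,"slide": [1,0.4,65],"angular": [0,-0.2,0]},{"fingers": 0.8,"slide": [1,0.4,88],"angular": [0,-0.2,0]},{"fingers": 0.8,"slide": [1,0.4,102],"angular": [0,-0.2,0]},{"fingers": 0.8,"slide": [1,0.4,110],"angular": [0,-0.2,0]},{"fingers": 0.8,"slide": [1,0.4,114],"angular": [0,-0.2,0]},{"fingers": 0.8,"slide": [1,0.4,115],"angular": [0,-0.2,0]},{"fingers": 0.8,"slide": [1,0.4,115],"angular": [0,-0.2,0]}]}}

```text
clock: 36.47
tcp_pos: [0.5236, 0.2716, 0.0757]
orientation: [-0.007, 0.976, -0.028, -0.217]
wrist_force: [-0.2, 0.2, 5.4]
finger_gap: 0.0285
grip_force: 51.2
```

>>> {"method": "jog_arm", "body": {"moves": [{"fingers": 0.8,"slide": [4,0,0],"angular": [0,0,0]},{"fingers": 0.8,"slide": [7,0,0],"angular": [0,0,0]},{"fingers": 0.8,"slide": [9,0,0],"angular": [0,0,0]},{"fingers": 0.8,"slide": [9,0,0],"angular": [0,0,0]}]}}

```text
clock: 36.8
tcp_pos: [0.5324, 0.2711, 0.0715]
orientation: [-0.007, 0.976, -0.028, -0.218]
wrist_force: [0.1, -0.4, 9.8]
finger_gap: 0.0283
grip_force: 52.1
```

```bash
python3 -c "
from h import *
weigh(2)
c=-.031
plan(onrack(0,c,.0,True,off=(-.0,.005)))"
```

```text
t 36.9 F [0.3  0.27 9.53] sd [0.49 0.29 0.08] T [-0.124  0.264 -0.033] sd [0.01  0.012 0.003]
tcp [0.5323 0.2711 0.0715] rv [-3.051  0.088  0.68 ] q [ 0.27  0.79  0.32  1.52  0.14 -2.84] gap 0.0285
slide [ 2.  -0.1 -0.1] ang [-0.12  0.14 -0.07] rows 1
```

>>> {"method": "jog_arm", "body": {"moves": [{"fingers": 0.8,"slide": [2,0,-0.5],"angular": [0,0,0]},{"fingers": 0.8,"slide": [4,0,-1],"angular": [0,0,0]},{"fingers": 0.8,"slide": [5,0,-1],"angular": [0,0,0]},{"fingers": 0.8,"slide": [5,0,-1],"angular": [0,0,0]}]}}

```text
clock: 37.23
tcp_pos: [0.5334, 0.271, 0.0711]
orientation: [-0.007, 0.975, -0.028, -0.222]
wrist_force: [-8.6, 0.5, 14.1]
finger_gap: 0.0283
grip_force: 51.9
```

>>> {"method": "jog_arm", "body": {"moves": [{"fingers": 0.47,"slide": [0,0,0],"angular": [0,0,0]},{"fingers": 0.47,"slide": [-2,0,0],"angular": [0,0,0]},{"fingers": 0.47,"slide": [-2,0,0],"angular": [0,0,0]},{"fingers": 0.47,"slide": [-2,0,-20],"angular": [0,0,0]},{"fingers": 0.47,"slide": [-2,0,-55],"angular": [0,0,0]},{"fingers": 0.47,"slide": [-2,0,-95],"angular": [0,0,0]},{"fingers": 0.47,"slide": [-2,0,-130],"angular": [0,0,0]},{"fingers": 0.47,"slide": [-2,0,-150],"angular": [0,0,0]}]}}

```text
clock: 37.9
tcp_pos: [0.5997, 0.2665, 0.2073]
orientation: [-0.007, 0.976, -0.028, -0.217]
wrist_force: [1.6, 0.2, 0.6]
finger_gap: 0.0455
grip_force: 0.0
```

```bash
python3 -c "
from h import *
weigh(2)
plan(([.57,.24,.25],Rdown(-3.2)),([.55,.07,.25],Rdown(-73.2)),([.53,-.19,.25],Rdown(-143.2)),([.5225,-.408,.12],Rdown(180)))"
```

```text
t 38.0 F [-1.52 -0.55  0.98] sd [1.76 0.69 1.16] T [-0.035 -0.253  0.019] sd [0.036 0.176 0.012]
tcp [0.6008 0.2666 0.2067] rv [-3.052  0.089  0.676] q [ 0.24  0.91  0.89  1.97  0.13 -2.87] gap 0.045
slide [-44.7  28.3 -26.9] ang [-0.14 24.97 -0.13] rows 4
slide [-10.5 170.9   0. ] ang [ 0.  0. 70.] rows 10
slide [243.1  94.3   0. ] ang [ 0.  0. 70.] rows 10
slide [ 136.6 -170.1  130. ] ang [ 0.   0.  36.8] rows 7
```

>>> {"method": "jog_arm", "body": {"moves": [{"fingers": 0.47,"slide": [-10,7,-25],"angular": [0,6,0]},{"fingers": 0.47,"slide": [-20,14,-38],"angular": [0,12,0]},{"fingers": 0.47,"slide": [-32,21,-38],"angular": [0,18,0]},{"fingers": 0.47,"slide": [-44.7,28,-27],"angular": [0,25,0]},{"fingers": 0.47,"slide": [-44.7,28,-27],"angular": [0,25,0]}]}}

```text
clock: 38.42
tcp_pos: [0.5596, 0.2392, 0.2438]
orientation: [0.001, 1.0, -0.028, -0.006]
wrist_force: [0.6, 1.4, -0.7]
finger_gap: 0.0456
grip_force: 0.0
```

>>> {"method": "jog_arm", "body": {"moves": [{"fingers": 0.47,"slide": [-1,17,0],"angular": [0,0,7]},{"fingers": 0.47,"slide": [-2,34,0],"angular": [0,0,14]},{"fingers": 0.47,"slide": [-3,51,0],"angular": [0,0,21]},{"fingers": 0.47,"slide": [-4,68,0],"angular": [0,0,28]},{"fingers": 0.47,"slide": [-5,85,0],"angular": [0,0,35]},{"fingers": 0.47,"slide": [-6,102,0],"angular": [0,0,42]},{"fingers": 0.47,"slide": [-7,120,0],"angular": [0,0,49]},{"fingers": 0.47,"slide": [-8,137,0],"angular": [0,0,56]},{"fingers": 0.47,"slide": [-9,154,0],"angular": [0,0,63]},{"fingers": 0.47,"slide": [-10.5,171,0],"angular": [0,0,70]}]}}

```text
clock: 39.25
tcp_pos: [0.5465, 0.0696, 0.246]
orientation: [0.003, 0.801, -0.599, -0.003]
wrist_force: [0.6, -0.4, -0.7]
finger_gap: 0.0452
grip_force: 0.0
```

>>> {"method": "jog_arm", "body": {"moves": [{"fingers": 0.47,"slide": [24,9,0],"angular": [0,0,7]},{"fingers": 0.47,"slide": [48,19,0],"angular": [0,0,14]},{"fingers": 0.47,"slide": [73,28,0],"angular": [0,0,21]},{"fingers": 0.47,"slide": [97,38,0],"angular": [0,0,28]},{"fingers": 0.47,"slide": [121,47,0],"angular": [0,0,35]},{"fingers": 0.47,"slide": [146,57,0],"angular": [0,0,42]},{"fingers": 0.47,"slide": [170,66,0],"angular": [0,0,49]},{"fingers": 0.47,"slide": [194,75,0],"angular": [0,0,56]},{"fingers": 0.47,"slide": [219,85,0],"angular": [0,0,63]},{"fingers": 0.47,"slide": [243,94,0],"angular": [0,0,70]}]}}

```text
clock: 40.08
tcp_pos: [0.5262, -0.1904, 0.2462]
orientation: [-0.004, -0.312, 0.95, 0.001]
wrist_force: [0.6, 0.5, -0.7]
finger_gap: 0.0452
grip_force: 0.0
```

>>> {"method": "jog_arm", "body": {"moves": [{"fingers": 0.47,"slide": [20,-24,15],"angular": [0,0,7]},{"fingers": 0.47,"slide": [40,-49,35],"angular": [0,0,14]},{"fingers": 0.47,"slide": [60,-74,55],"angular": [0,0,21]},{"fingers": 0.47,"slide": [80,-99,75],"angular": [0,0,28]},{"fingers": 0.47,"slide": [100,-124,95],"angular": [0,0,35]},{"fingers": 0.47,"slide": [120,-149,115],"angular": [0,0,36.8]},{"fingers": 0.47,"slide": [136.6,-170,130],"angular": [0,0,36.8]},{"fingers": 0.47,"slide": [136.6,-170,130],"angular": [0,0,36.8]},{"fingers": 0.47,"slide": [136.6,-170,130],"angular": [0,0,36.8]}]}}

```text
clock: 40.83
tcp_pos: [0.5165, -0.4076, 0.1145]
orientation: [-0.005, 0.002, 1.0, 0.001]
wrist_force: [-0.2, 0.6, 0.2]
finger_gap: 0.0455
grip_force: 0.0
```

```bash
python3 -c "
from h import *
weigh(4)
plan(([.5225,-.409,.039],Rdown(180)))"
```

```text
t 41.03 F [-0.2   0.56  0.47] sd [0.38 0.28 0.77] T [-0.008 -0.03   0.017] sd [0.014 0.033 0.015]
tcp [ 0.5187 -0.4062  0.1182] rv [-0.000e+00 -3.135e+00  1.000e-03] q [-0.78  0.53  0.08  1.12 -0.01 -0.78] gap 0.0451
slide [-4.4 -2.7 79.2] ang [-0.03 -0.39 -0.01] rows 2
```

>>> {"method": "jog_arm", "body": {"moves": [{"fingers": 0.47,"slide": [-2,-2,35],"angular": [0,-0.3,0]},{"fingers": 0.47,"slide": [-4,-2.5,60],"angular": [0,-0.3,0]},{"fingers": 0.47,"slide": [-4,-2.5,76],"angular": [0,-0.3,0]},{"fingers": 0.47,"slide": [-4,-2.5,79],"angular": [0,-0.3,0]},{"fingers": 0.8,"slide": [-4,-2.5,79],"angular": [0,-0.3,0]},{"fingers": 0.8,"slide": [-4,-2.5,79],"angular": [0,-0.3,0]},{"fingers": 0.8,"slide": [-4,-2.5,79],"angular": [0,-0.3,0]},{"fingers": 0.8,"slide": [-4,-2.5,79],"angular": [0,-0.3,0]}]}}

```text
clock: 41.7
tcp_pos: [0.5224, -0.4099, 0.0399]
orientation: [-0.0, 0.001, 1.0, -0.001]
wrist_force: [0.7, 2.5, -1.1]
finger_gap: 0.0282
grip_force: 49.5
```

>>> {"method": "jog_arm", "body": {"moves": [{"fingers": 0.8,"slide": [0,0,-5],"angular": [0,0,0]},{"fingers": 0.8,"slide": [0,0,-10],"angular": [0,0,0]},{"fingers": 0.8,"slide": [0,0,-20],"angular": [0,0,0]},{"fingers": 0.8,"slide": [0,0,-40],"angular": [0,0,0]},{"fingers": 0.8,"slide": [0,0,-70],"angular": [0,0,0]},{"fingers": 0.8,"slide": [0,0,-95],"angular": [0,0,0]},{"fingers": 0.8,"slide": [0,0,-110],"angular": [0,0,0]},{"fingers": 0.8,"slide": [0,0,-110],"angular": [0,0,0]},{"fingers": 0.8,"slide": [0,0,-110],"angular": [0,0,0]}]}}

```text
clock: 42.45
tcp_pos: [0.5228, -0.4111, 0.1512]
orientation: [0.001, 0.001, 1.0, -0.002]
wrist_force: [-0.5, -0.4, -0.6]
finger_gap: 0.0284
grip_force: 50.3
```

```bash
python3 -c "
from h import *
weigh(6)
c=-.093
print('rack noflip');plan(([.56,.0,.26],Rdown(176.8)),onrack(.012,c,.11),onrack(.012,c,.004))
print('bin');plan(([.66,-.0,.2],Rdown(180)),([.71,.0,.05],Rdown(180)))
print('flip');plan(([.55,-.05,.26],Rdown(250)),([.57,.20,.26],Rdown(320)),([.57,.328,.25],Rdown(356.8)),onrack(.012,c,.11,True,off=(0,.005)),onrack(.012,c,.006,True,off=(0,.005)))
p=shot('scene');q=shot('side')
for x in(p,q):print([(round(d['p'],2),atz(x,d['point'],0)) for d in tip_of('bin',x)][:2])"
```

```text
t 42.75 F [-0.22  0.04 -0.7 ] sd [0.25 0.41 0.4 ] T [ 0.003 -0.002  0.01 ] sd [0.012 0.024 0.024]
tcp [ 0.5212 -0.4093  0.1469] rv [-3.000e-03 -3.137e+00 -2.000e-03] q [-0.79  0.53  0.13  1.18 -0.   -0.78] gap 0.0284
rack noflip
slide [ -37.6  409.5 -112.6] ang [ 0.08 -0.24  3.11] rows 11
slide [  3.5 331.2  85.3] ang [ 0. 25.  0.] rows 9
slide [  0.   0. 106.] ang [0. 0. 0.] rows 3
bin
slide [-137.9  409.6  -53. ] ang [ 0.09 -0.24 -0.09] rows 11
slide [-50.   0. 150.] ang [0. 0. 0.] rows 4
flip
slide [ -27.7  359.5 -112.6] ang [  0.22  -0.15 -70.09] rows 10
slide [-241.8   66.7    0. ] ang [  0.   0. -70.] rows 10
slide [-82.3 -98.1  10. ] ang [  0.    0.  -36.8] rows 6
slide [ 3.  -3.1 74.4] ang [ -0. -25.  -0.] rows 4
slide [  0.  -0. 104.] ang [0. 0. 0.] rows 3
[(0.69, array([0.53008964, 0.23430695, 0.        ])), (0.58, array([0.72135328, 0.0327758 , 0.        ]))]
[(0.74, array([ 7.20062661e-01,  1.93415113e-02, -1.11022302e-16])), (0.26, array([5.68347957e-01, 3.12487602e-01, 1.11022302e-16]))]
```

Tube 5 is empty. The bin estimate has changed to y of about 0.026, so I'll look.

```bash
python3 -c "
from h import *
p=shot('scene','s.png');q=shot('side','t.png')
a=cv2.resize(cv2.imread('pics/s.png')[130:380,250:450],(384,480));b=cv2.resize(cv2.imread('pics/t.png')[110:290,200:350],(400,480))
cv2.imwrite('pics/bin2.png',cv2.hconcat([a,b]))"
```

```text
(no output)
```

View pics/bin2.png

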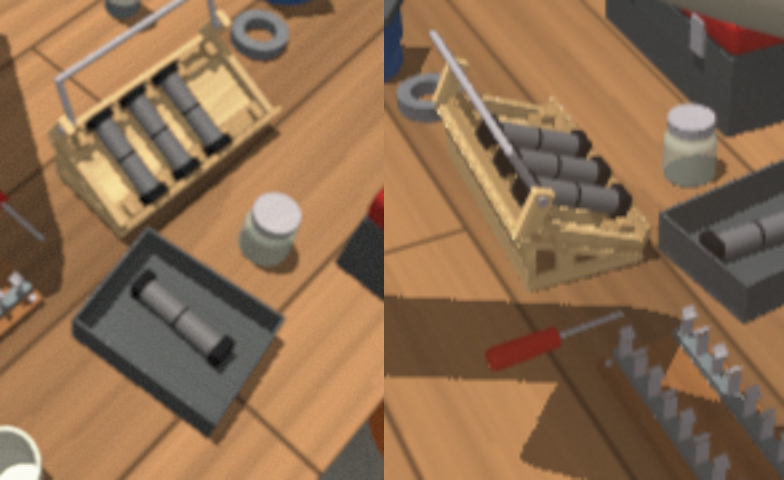

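The bin has indeed moved toward +y. Its rim corners in the left crop are (75,322), (150,230), (282,320) and (212,437), and the earlier tube lies from (145,285) to (222,350). The three racked tubes look seated.

```bash
python3 -c "
from h import *
p=shot('scene')
f=lambda u:(250+u[0]/1.92,130+u[1]/1.92)
C=np.array([atz(p,f(u),.055) for u in((75,322),(150,230),(282,320),(212,437))]);print(C.round(3),C.mean(0))
print([atz(p,f(u),.021).round(3) for u in((145,285),(222,350))])"
```

```text
[[ 0.647 -0.059  0.055]
 [ 0.624  0.097  0.055]
 [ 0.814  0.121  0.055]
 [ 0.843 -0.043  0.055]] [0.73179086 0.02912493 0.055     ]
[array([0.663, 0.05 , 0.021]), array([0.784, 0.055, 0.021])]
```

>>> {"method": "jog_arm", "body": {"moves": [{"fingers": 0.8,"slide": [0,25,-28],"angular": [0,0,0]},{"fingers": 0.8,"slide": [-5,55,-48],"angular": [0,0,0]},{"fingers": 0.8,"slide": [-15,90,-53],"angular": [0,0,0]},{"fingers": 0.8,"slide": [-30,125,-53],"angular": [0,0,0]},{"fingers": 0.8,"slide": [-48,160,-53],"angular": [0,0,0]},{"fingers": 0.8,"slide": [-66,195,-53],"angular": [0,0,0]},{"fingers": 0.8,"slide": [-84,230,-53],"angular": [0,0,0]},{"fingers": 0.8,"slide": [-102,265,-53],"angular": [0,0,0]},{"fingers": 0.8,"slide": [-120,300,-53],"angular": [0,0,0]},{"fingers": 0.8,"slide": [-138,335,-53],"angular": [0,0,0]}]}}

```text
clock: 43.93
tcp_pos: [0.6612, -0.0732, 0.2012]
orientation: [-0.001, 0.001, 1.0, -0.0]
wrist_force: [1.4, -0.9, -0.9]
finger_gap: 0.0284
grip_force: 50.3
```

>>> {"method": "jog_arm", "body": {"moves": [{"fingers": 0.8,"slide": [-18,32,10],"angular": [0,0,0]},{"fingers": 0.8,"slide": [-36,58,35],"angular": [0,0,0]},{"fingers": 0.8,"slide": [-52,71,65],"angular": [0,0,0]},{"fingers": 0.8,"slide": [-52,71,90],"angular": [0,0,0]},{"fingers": 0.8,"slide": [-52,71,95],"angular": [0,0,0]},{"fingers": 0.8,"slide": [-52,71,95],"angular": [0,0,0]}]}}

```text
clock: 44.43
tcp_pos: [0.7104, -0.0037, 0.1029]
orientation: [-0.004, 0.001, 1.0, 0.0]
wrist_force: [0.7, 0.3, -0.4]
finger_gap: 0.0283
grip_force: 50.3
```

```bash
python3 -c "
from h import *
weigh(3)
plan(([.712,-.003,.05],Rdown(180)))"
```

```text
t 44.58 F [-0.24  0.06 -0.42] sd [0.55 0.21 0.09] T [-0.024 -0.025  0.014] sd [0.015 0.013 0.029]
tcp [ 0.7133 -0.0051  0.1082] rv [ 4.000e-03  3.141e+00 -1.000e-03] q [-0.12  0.64  0.24  1.16 -0.   -0.12] gap 0.0285
slide [ 1.3  2.1 58.2] ang [-0.03  0.04 -0.16] rows 2
```

>>> {"method": "jog_arm", "body": {"moves": [{"fingers": 0.8,"slide": [0,1,20],"angular": [0,0,0]},{"fingers": 0.8,"slide": [0,1,38],"angular": [0,0,0]},{"fingers": 0.8,"slide": [0,1,50],"angular": [0,0,0]},{"fingers": 0.8,"slide": [0,1,57],"angular": [0,0,0]},{"fingers": 0.58,"slide": [0,1,57],"angular": [0,0,0]},{"fingers": 0.58,"slide": [0,1,57],"angular": [0,0,0]},{"fingers": 0.58,"slide": [0,1,55],"angular": [0,0,0]},{"fingers": 0.58,"slide": [0,1,30],"angular": [0,0,0]},{"fingers": 0.58,"slide": [0,1,-10],"angular": [0,0,0]},{"fingers": 0.58,"slide": [0,1,-50],"angular": [0,0,0]}]}}

```text
clock: 45.42
tcp_pos: [0.7118, -0.003, 0.1569]
orientation: [-0.002, 0.001, 1.0, 0.0]
wrist_force: [0.5, 0.5, 0.9]
finger_gap: 0.0358
grip_force: 0.0
```

>>> {"method": "jog_arm", "body": {"moves": [{"fingers": 1.0,"slide": [35,0,-20],"angular": [0,0,0]},{"fingers": 1.0,"slide": [70,0,-40],"angular": [0,0,0]},{"fingers": 1.0,"slide": [105,0,-60],"angular": [0,0,0]},{"fingers": 1.0,"slide": [140,0,-80],"angular": [0,0,0]},{"fingers": 1.0,"slide": [170,0,-100],"angular": [0,0,0]},{"fingers": 1.0,"slide": [200,0,-110],"angular": [0,0,0]},{"fingers": 1.0,"slide": [230,0,-110],"angular": [0,0,0]},{"fingers": 1.0,"slide": [260,0,-110],"angular": [0,0,0]},{"fingers": 1.0,"slide": [290,0,-110],"angular": [0,0,0]},{"fingers": 1.0,"slide": [290,0,-110],"angular": [0,0,0]}]}}

```text
clock: 46.25
tcp_pos: [0.4179, -0.0019, 0.2682]
orientation: [-0.001, 0.001, 1.0, -0.0]
wrist_force: [-1.1, 0.2, -0.6]
finger_gap: -0.0002
grip_force: 0.0
```

```bash
python3 -c "
from h import *
s=weigh(2)
for a in (2.45,2.2,2.0,1.5,1.0,.5,0): print(a,(BED+MR@np.array([.075-.065*np.cos(a),.0,.023+.065*np.sin(a)])).round(3))
p=shot('scene','s.png');q=shot('side','t.png')
K=[tip_of('keeper_bar',x)[0] for x in (p,q)];print(K,tri([(p,K[0]['point']),(q,K[1]['point'])]))
for x in(p,q):print([(round(d['p'],2),atz(x,d['point'],0)) for d in tip_of('bin',x)][:2])"
```

```text
t 46.35 F [ 0.43 -0.77 -0.1 ] sd [0.28 0.   0.4 ] T [-0.001 -0.018 -0.   ] sd [0.003 0.008 0.001]
tcp [ 0.4228 -0.0027  0.2684] rv [ 3.00e-03  3.14e+00 -1.00e-03] q [-0.2   0.01 -0.26  1.3  -0.   -0.19] gap -0.0001
2.45 [0.449 0.245 0.187]
2.2 [0.464 0.244 0.192]
2.0 [0.477 0.243 0.193]
1.5 [0.508 0.241 0.185]
1.0 [0.531 0.24  0.163]
0.5 [0.541 0.24  0.132]
0 [0.535 0.24  0.1  ]
[{'point': [319.9, 144.2], 'p': 0.63}, {'point': [233.2, 142.8], 'p': 0.59}] [0.45018594 0.23664292 0.19077525]
[(0.6, array([0.72646508, 0.03852419, 0.        ]))]
[(0.91, array([0.72572469, 0.02196677, 0.        ]))]
```

Both empty tubes are in the bin, and the keeper bar is at about (0.449, 0.240, 0.187). I'll push it from behind with shut fingertips.

>>> {"method": "jog_arm", "body": {"moves": [{"fingers": 1.0,"slide": [6,30,0],"angular": [0,0,0]},{"fingers": 1.0,"slide": [12,65,0],"angular": [0,0,0]},{"fingers": 1.0,"slide": [18,100,0],"angular": [0,0,0]},{"fingers": 1.0,"slide": [24,135,0],"angular": [0,0,0]},{"fingers": 1.0,"slide": [30,170,0],"angular": [0,0,0]},{"fingers": 1.0,"slide": [33,205,0],"angular": [0,0,0]},{"fingers": 1.0,"slide": [33,235,0],"angular": [0,0,0]},{"fingers": 1.0,"slide": [33,246,0],"angular": [0,0,0]},{"fingers": 1.0,"slide": [33,246,0],"angular": [0,0,0]}]}}

```text
clock: 47.4
tcp_pos: [0.3903, 0.2456, 0.266]
orientation: [-0.002, -0.001, 1.0, -0.0]
wrist_force: [0.2, 0.1, -0.4]
finger_gap: 0.0001
grip_force: 0.0
```

>>> {"method": "jog_arm", "body": {"moves": [{"fingers": 1.0,"slide": [0,0,30],"angular": [0,0,0]},{"fingers": 1.0,"slide": [0,0,60],"angular": [0,0,0]},{"fingers": 1.0,"slide": [0,0,80],"angular": [0,0,0]},{"fingers": 1.0,"slide": [0,0,86],"angular": [0,0,0]},{"fingers": 1.0,"slide": [0,0,86],"angular": [0,0,0]},{"fingers": 1.0,"slide": [0,0,86],"angular": [0,0,0]}]}}

```text
clock: 47.9
tcp_pos: [0.3905, 0.2428, 0.1812]
orientation: [-0.001, 0.001, 1.0, -0.0]
wrist_force: [0.3, -0.1, 0.5]
finger_gap: -0.0005
grip_force: 0.0
```

>>> {"method": "jog_arm", "body": {"moves": [{"fingers": 1.0,"slide": [-15,0,0],"angular": [0,0,0]},{"fingers": 1.0,"slide": [-30,0,0],"angular": [0,0,0]},{"fingers": 1.0,"slide": [-40,0,0],"angular": [0,0,0]},{"fingers": 1.0,"slide": [-47,0,0],"angular": [0,0,0]},{"fingers": 1.0,"slide": [-54,0,0],"angular": [0,0,0]},{"fingers": 1.0,"slide": [-61,0,0],"angular": [0,0,0]},{"fingers": 1.0,"slide": [-68,0,0],"angular": [0,0,0]}]}}

```text
clock: 48.48
tcp_pos: [0.4584, 0.2433, 0.1807]
orientation: [-0.001, 0.001, 1.0, -0.0]
wrist_force: [-0.9, -0.3, -0.0]
finger_gap: 0.0003
grip_force: 0.3
```

```bash
python3 -c "
from h import *
s=weigh(2)
p=shot('scene');q=shot('side')
K=[tip_of('keeper_bar',x)[0] for x in (p,q)];print(K,tri([(p,K[0]['point']),(q,K[1]['point'])]))"
```

```text
t 48.58 F [1.27 0.22 0.49] sd [0.52 0.1  0.69] T [ 0.018 -0.055 -0.004] sd [0.016 0.053 0.001]
tcp [0.4592 0.2433 0.1805] rv [-3.00e-03 -3.14e+00 -0.00e+00] q [ 0.33  0.24 -0.21  1.12  0.    0.33] gap -0.0002
[{'point': [328.4, 149.5], 'p': 0.64}, {'point': [239.5, 136.9], 'p': 0.73}] [0.47614247 0.24024188 0.19697356]
```

>>> {"method": "jog_arm", "body": {"moves": [{"fingers": 1.0,"slide": [-6,0,0],"angular": [0,0,0]},{"fingers": 1.0,"slide": [-12,0,0],"angular": [0,0,0]},{"fingers": 1.0,"slide": [-18,0,0],"angular": [0,0,0]},{"fingers": 1.0,"slide": [-24,0,1],"angular": [0,0,0]},{"fingers": 1.0,"slide": [-30,0,3],"angular": [0,0,0]},{"fingers": 1.0,"slide": [-36,0,5],"angular": [0,0,0]},{"fingers": 1.0,"slide": [-36,0,5],"angular": [0,0,0]},{"fingers": 1.0,"slide": [-36,0,5],"angular": [0,0,0]}]}}

```text
clock: 49.45
tcp_pos: [0.4942, 0.2431, 0.1749]
orientation: [-0.002, 0.001, 1.0, -0.0]
wrist_force: [-0.6, 1.0, -0.5]
finger_gap: 0.0003
grip_force: 0.0
```

>>> {"method": "jog_arm", "body": {"moves": [{"fingers": 1.0,"slide": [5,0,0],"angular": [0,0,0]},{"fingers": 1.0,"slide": [20,0,-20],"angular": [0,0,0]},{"fingers": 1.0,"slide": [20,0,-50],"angular": [0,0,0]},{"fingers": 1.0,"slide": [20,0,-85],"angular": [0,0,0]},{"fingers": 1.0,"slide": [20,0,-85],"angular": [0,0,0]}]}}

```text
clock: 49.87
tcp_pos: [0.4758, 0.2443, 0.2672]
orientation: [0.004, 0.0, 1.0, 0.002]
wrist_force: [0.2, -0.4, 0.3]
finger_gap: -0.0002
grip_force: 0.0
```

```bash
python3 -c "
from h import *
s=weigh(2)
p=shot('scene');q=shot('side')
K=[tip_of('keeper_bar',x)[:1] for x in (p,q)];print(K)
try: print(tri([(p,K[0][0]['point']),(q,K[1][0]['point'])]))
except Exception as e: print(e)
plan(([.535,.24,.20],Rdown(180)),([.535,.24,.125],Rdown(180)))"
```

```text
t 49.97 F [ 0.24 -0.68 -0.51] sd [0.87 0.11 0.41] T [ 0.021 -0.004 -0.004] sd [0.005 0.054 0.003]
tcp [0.4745 0.2437 0.2623] rv [2.00e-03 3.14e+00 2.00e-03] q [ 0.32  0.23 -0.02  1.32  0.    0.32] gap 0.0002
[[{'point': [339.0, 185.9], 'p': 0.81}], [{'point': [314.5, 172.0], 'p': 0.74}]]
[0.60723706 0.10178028 0.18487732]
slide [-62.1  -2.9  58.7] ang [-0.05 -0.27 -0.09] rows 3
slide [ 0.  0. 75.] ang [0. 0. 0.] rows 2
```

>>> {"method": "jog_arm", "body": {"moves": [{"fingers": 1.0,"slide": [-30,-1,5],"angular": [0,0,0]},{"fingers": 1.0,"slide": [-60,-3,20],"angular": [0,0,0]},{"fingers": 1.0,"slide": [-60,-3,55],"angular": [0,0,0]},{"fingers": 1.0,"slide": [-60,-3,90],"angular": [0,0,0]},{"fingers": 1.0,"slide": [-60,-3,115],"angular": [0,0,0]},{"fingers": 1.0,"slide": [-60,-3,130],"angular": [0,0,0]},{"fingers": 1.0,"slide": [-60,-3,135],"angular": [0,0,0]},{"fingers": 1.0,"slide": [-60,-3,135],"angular": [0,0,0]}]}}

```text
clock: 50.83
tcp_pos: [0.532, 0.2396, 0.1227]
orientation: [-0.004, 0.001, 1.0, -0.001]
wrist_force: [-0.2, -0.0, -0.0]
finger_gap: 0.0001
grip_force: 0.0
```

>>> {"method": "jog_arm", "body": {"moves": [{"fingers": 1.0,"slide": [0,0,3],"angular": [0,0,0]},{"fingers": 1.0,"slide": [0,0,6],"angular": [0,0,0]},{"fingers": 1.0,"slide": [0,0,9],"angular": [0,0,0]},{"fingers": 1.0,"slide": [0,0,9],"angular": [0,0,0]}]}}

```text
clock: 51.17
tcp_pos: [0.5341, 0.2403, 0.1166]
orientation: [-0.001, 0.001, 1.0, 0.0]
wrist_force: [0.4, 0.8, 0.2]
finger_gap: -0.0001
grip_force: 0.0
```

>>> {"method": "jog_arm", "body": {"moves": [{"fingers": 1.0,"slide": [0,0,1.5],"angular": [0,0,0]},{"fingers": 1.0,"slide": [0,0,3],"angular": [0,0,0]},{"fingers": 1.0,"slide": [0,0,4],"angular": [0,0,0]},{"fingers": 1.0,"slide": [0,0,4],"angular": [0,0,0]}]}}

```text
clock: 51.5
tcp_pos: [0.5344, 0.2404, 0.115]
orientation: [0.0, 0.001, 1.0, 0.0]
wrist_force: [-4.1, -0.9, 13.2]
finger_gap: -0.0
grip_force: 6.6
```

The bar is on its stop (13 N with the tip at z 0.104, as predicted). Retracting and checking.

>>> {"method": "jog_arm", "body": {"moves": [{"fingers": 1.0,"slide": [0,0,-20],"angular": [0,0,0]},{"fingers": 1.0,"slide": [0,0,-60],"angular": [0,0,0]},{"fingers": 1.0,"slide": [0,0,-100],"angular": [0,0,0]},{"fingers": 1.0,"slide": [30,-30,-140],"angular": [0,0,0]},{"fingers": 1.0,"slide": [60,-65,-150],"angular": [0,0,0]},{"fingers": 1.0,"slide": [90,-100,-150],"angular": [0,0,0]},{"fingers": 1.0,"slide": [110,-135,-150],"angular": [0,0,0]},{"fingers": 1.0,"slide": [120,-170,-150],"angular": [0,0,0]},{"fingers": 1.0,"slide": [130,-205,-150],"angular": [0,0,0]},{"fingers": 1.0,"slide": [130,-240,-150],"angular": [0,0,0]}]}}

```text
clock: 52.33
tcp_pos: [0.4017, 0.0035, 0.2634]
orientation: [-0.001, -0.0, 1.0, -0.0]
wrist_force: [0.9, 0.5, -0.4]
finger_gap: -0.0003
grip_force: 0.0
```

```bash
python3 -c "
from h import *
p=shot('scene','s2.png');q=shot('side','t2.png')
a=cv2.resize(cv2.imread('pics/s2.png')[110:380,245:445],(384,518));b=cv2.resize(cv2.imread('pics/t2.png')[110:290,200:350],(400,518))
cv2.imwrite('pics/fin.png',cv2.hconcat([a,b]))
print(get_state()['clock'])"
```

```text
52.4333
```

View pics/fin.png

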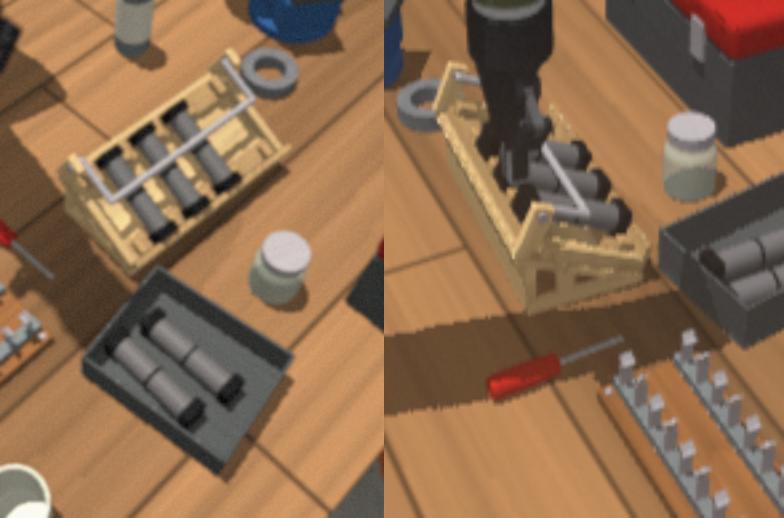

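The final picture shows the keeper lying across the three tubes ((115,198) to (252,98) in the left crop), both empties in the bin, and the strip bare.

```bash
python3 -c "
from workcell import *
print(hand_in())"
```

```text
the job is handed in; nothing more can be done
None
```

I handed the job in at about 52 s: three loaded tubes are racked heavy end down against the lip, two empty tubes are in the bin, and the keeper bar is down on its stop; the hand-in returned no verdict.

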